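# Take down the flask-ring tower and set up the stirrers

## Robot

A 6-joint arm with a two-finger parallel gripper is mounted at the origin on the work surface. World frame = base frame: x ahead of the robot, y to its left, z up, the work surface at z = 0. Lengths are in m, angles in rad, forces in N, time in s.
With the tool pointing down it reaches from about 0.2 to 0.875 m from the base axis. Payload 3.4 kg.
Tool frame: the origin (TCP) lies midway between the tips of the shut fingers; the grasp point (between the pads) lies pinch_z behind it (pinch_z is the distance from the TCP to the grasp point, in m); z points along the fingers, x is the direction in which the jaws open and shut, and the axes are right-handed (so a half turn about z gives the same grasp; the last joint's range is limited). The gripper opens to 94 mm and grips with 3 to 60 N. Pads are 16 mm wide; open, the fingers measure 119 mm over their backs; the gripper's body (75 mm by 177 mm) begins 78 mm behind the grasp point.
Start: joints at [-1.306, 0.276, 1.505, -0, 1.361, -0.121], TCP at [0.216, -0.533, 0.18] pointing down, gripper open.
Joint ranges: [-2.89, 2.89], [-0.75, 2.08], [0.22, 2.7], [-1.18, 4.32], [0.11, 2.71], [-2.7, 2.7]. Speed limits (rad/s): [2.57, 2.57, 3.14, 3.14, 3.14, 3.14].

## Interface

Orientations are given as a rotation vector (axis times angle).
In Python, from bench import read_state, camera, hand_in, find_in, regions_of, pinch_z gives the robot as it stands.
- The arm moves only by the shell command python3 -m creep 'ROWS' [FORCE]. ROWS is JSON, a list that holds one entry, the list of rows, each a list of 5 numbers: the opening, from 0 (shut) to 1 (fully open), then the shift along the tool's x, y, z in cm, then the turn about the tool's z in rad. In form: [[[fingers, dx, dy, dz, twist], ...]]. A call has 1 to 5 rows; each row shifts and turns the commanded pose from where the row before left it, along the tool's axes as they then stand; what a row does not reach is not made up. A row lasts 1/12 s, in which the tool goes at most 41.7 mm and 7.16 degrees, less where a joint would pass 70% of its speed; a pose out of reach is approached as far as the arm can. A call with a gripper value outside its range is refused whole. The fingers move at their own pace and stop on an object; FORCE is the grip in N (left out, the last holds). Time passes only in rows, so rows that do not move let the fingers close. It gives the time, the measured TCP pose, the force and the opening at its end, in the units of the state.
- read_state(): the state, without advancing time (a new reading comes with each control period).
- camera(name): name is "scene" or "top" or "wrist"; returns a dict with "img" (420x560x3 uint8, red, green, blue), "camera_matrix" (3x3 intrinsics, pixels), "extrinsics" (4x4, takes a point from world to camera coordinates); the wrist camera has in their place "hand_eye" (4x4, takes a point from camera to tool coordinates, whose origin is the TCP and whose axes are the tool frame's). Camera axes: x right, y up, looking along -z (the intrinsics and any distortion apply to the point x, -y, -z); pixel columns grow to the right and rows downward; lengths in m; the calibration is good to about 2 mm. A picture is of the moment at which its call begins: read the wrist's pose just before it. There is no depth.
- hand_in(): hands the job in, once; it reports no verdict.
Trained networks look in the newest picture that a camera, given by its name, has taken for a name from the list of things; names that differ only in an ending like _2 or _b are one class to them, and where a whole thing is asked for, a point or a joint stands for the part that bears it (a point fixed in the world has none). Each returns a list of dicts, best first, with "score" (0 to 1); they miss things now and then, are a little off and sometimes report something else, mostly with a low value. They report only what shows in the picture. A call takes as long as a camera call. They do not tell look-alikes from the thing itself.
- find_in(camera, query): "extent" ([centre column, centre row, width, height] in pixels, round what is visible of it).
- regions_of(camera, query): "mask" (420x560 bool, what is visible of it) and "extent" ([centre column, centre row, width, height] in pixels, round what is visible of it).
The state is a dict: "clock": time; "joints": joint angles; "qd": joint speeds; "joint_efforts": joint torques, N m; "eef_pos": TCP position; "ee_rot": TCP orientation; "contact_force": force on the tool from outside, world axes, zero at the start; "torque": the same for the moment, N m; "width": finger opening in m.
Only numpy, scipy, OpenCV 4.12 (cv2) and the standard library are available. Lean on these libraries where they do the work, as an engineer would, in place of code of your own. Each camera call takes 0.05 s, during which the arm holds its last target.

## Task

Take apart the tower of cork rings: stand the stoppered flask from its top on the middle of the balance pan, then lay each ring flat and centred on the stirrer whose round plate it matches in size (largest ring on the largest plate, middle on middle, smallest on smallest). Never tip the flask over, and leave the little beaker and the brown bottle where they are.

Things in the scene. Friction and masses are not known exactly. Their poses are not given: they have to be found in the camera images.
- flask: conical glass flask with a white stopper, 128 mm tall, empty, about 110 g: base 66 mm across, cone up to 74 mm, then a neck 24 mm thick, and from 100 to 128 mm above its base the stopper, 28 mm thick, the place to grip. Origin: centre of its underside, z up along its axis. Stands on the smallest ring, on top of the tower (base 90 mm above the bench)
- ring_small: flat cork flask ring (round, brown, a hole through it), outer diameter 84 mm, hole 46 mm, so 19 mm of wall to pinch, 30 mm high, about 50 g. Origin: centre of its underside, z up along its axis; its yaw means nothing. Starts third in the tower, on the middle ring (underside 60 mm above the bench), under the flask
- ring_medium: flat cork flask ring (round, brown, a hole through it), outer diameter 112 mm, hole 66 mm, so 23 mm of wall to pinch, 30 mm high, about 80 g. Origin: centre of its underside, z up along its axis; its yaw means nothing. Starts second in the tower, on the large ring (underside 30 mm above the bench)
- ring_large: flat cork flask ring (round, brown, a hole through it), outer diameter 140 mm, hole 92 mm, so 24 mm of wall to pinch, 30 mm high, about 110 g. Origin: centre of its underside, z up along its axis; its yaw means nothing. Starts at the bottom of the tower, on the bench
- stirrer_large: blue laboratory stirrer, fixed, with a round white top plate of 144 mm diameter whose flat top is 75 mm above the bench. Its casing is 150 mm square under the plate; towards the robot a panel with two knobs runs on for another 80 mm, 45 mm high, 56 mm with the knobs. Origin: on the bench right under the centre of the plate; z up, x away from the control panel (roughly away from the robot)
- stirrer_medium: blue laboratory stirrer, fixed, with a round white top plate of 116 mm diameter whose flat top is 60 mm above the bench. Its casing is 122 mm square under the plate; towards the robot a panel with two knobs runs on for another 60 mm, 35 mm high, 46 mm with the knobs. Origin: on the bench right under the centre of the plate; z up, x away from the control panel (roughly away from the robot)
- stirrer_small: blue laboratory stirrer, fixed, with a round white top plate of 88 mm diameter whose flat top is 42 mm above the bench. Its casing is round, 108 mm across at the foot, with one small knob in front, 32 mm high, 75 mm out from the centre. Origin: on the bench right under the centre of the plate; z up, x away from the control panel (roughly away from the robot)
- balance: white bench balance, fixed, 125 mm square, with a square steel pan of 110 mm whose flat top is 50 mm above the bench; its grey panel, 26 mm high, runs on 53 mm towards the robot. Origin: on the bench right under the centre of the pan; z up, x away from the panel (roughly away from the robot)
- beaker: small empty glass beaker, 60 mm across, 75 mm high, loose on the bench in front of the robot, nearer to it than the machines; not to be moved. Origin: centre of its underside, z up
- reagent_bottle: small brown glass bottle with a red cap, 48 mm across, 95 mm high, loose on the bench behind the machines, on the far side; not to be moved. Origin: centre of its underside, z up
There are look-alikes about, which are no part of the job. What is shaped like the flask but green is not meant.

How it is judged:
At the end, for the whole second after the job is handed in: The flask stands upright on the balance pan and each cork ring lies flat on the plate of the stirrer of its size, every one within 15 mm of the centre of its pan or plate, tilted less than 0.08 rad, released and at rest (horizontal distance between ring_large and stirrer_large below 0.015 m and z of ring_large in the frame of stirrer_large between 0.071 and 0.08 m and angle between each of ring_large, ring_medium, ring_small, flask's own z axis and vertical below 0.08 rad and linear speed of each of ring_large, ring_medium, ring_small, flask below 0.02 m/s and angular speed of each of ring_large, ring_medium, ring_small, flask below 0.2 rad/s and horizontal distance between ring_medium and stirrer_medium below 0.015 m and z of ring_medium in the frame of stirrer_medium between 0.056 and 0.065 m and horizontal distance between ring_small and stirrer_small below 0.015 m and z of ring_small in the frame of stirrer_small between 0.038 and 0.047 m and horizontal distance between flask and balance below 0.015 m and z of flask in the frame of balance between 0.046 and 0.055 m); the robot touches nothing.
It fails at once if the flask tipped over (more than 0.6 rad from upright) (angle between flask's own z axis and vertical above 0.6 rad).
It fails at once if the beaker shifted by more than 25 mm (distance of beaker from where it was at the start of the episode above 0.025 m).
It fails at once if the brown bottle shifted by more than 25 mm (distance of reagent_bottle from where it was at the start of the episode above 0.025 m).
It also fails if it takes over 125 s, if anything falls off the work surface, if the arm or the gripper's body presses on something with over 40 N, if the wrist force passes 120 N, or if a joint passes its speed limit or range.

## Working session

There is one attempt and no reset: what is moved stays moved. The work goes in short steps, Python scripts to look and compute and a shell command to move; the robot and the scene stay as the last step left them, time stands still between calls to the robot, and variables do not carry over. Pictures are saved under pics/ and viewed, and the job is handed in when it is done.

```bash
ls; mkdir -p pics
python3 - <<'E'
from bench import *
import cv2
s=read_state();print(s, pinch_z)
for n in ['scene','top','wrist']:
    c=camera(n);cv2.imwrite(f'pics/{n}0.png',c['img'][:,:,::-1])
    print(n,c['camera_matrix'],c.get('extrinsics'),c.get('hand_eye'),[k for k in c])
E
```

```text
pics
{'clock': 0.0, 'joints': array([-1.30599420e+00,  2.76554362e-01,  1.50610591e+00,  6.01312100e-07,
        1.36073699e+00, -1.20986068e-01]), 'qd': array([ 0.0002198 ,  0.00022426, -0.00037297, -0.00193131, -0.0002109 ,
        0.00169892]), 'joint_efforts': array([ 5.21811999e-04, -4.04583800e+01, -2.37226385e+01,  7.01609091e-02,
        3.45321419e-02, -1.24358385e-04]), 'eef_pos': array([ 0.21620457, -0.53213081,  0.17903884]), 'ee_rot': array([-2.60511135e+00,  1.75373097e+00,  2.14184119e-03]), 'contact_force': array([ 0.34183264, -0.25154515, -0.10429192]), 'torque': array([-0.00589718, -0.0508346 ,  0.01677434]), 'width': 0.09404014516251878} 0.0188
scene [[406.17892131   0.         281.5461427 ]
 [  0.         406.17892131 212.77055928]
 [  0.           0.           1.        ]] [[ 0.7345823   0.67850438 -0.00454354 -0.4182856 ]
 [-0.38628917  0.42370209  0.81930288  0.13396494]
 [ 0.5578257  -0.60009028  0.57334295 -1.29085778]
 [ 0.          0.          0.          1.        ]] None ['img', 'camera_matrix', 'extrinsics']
top [[532.54683171   0.         281.43556511]
 [  0.         532.54683171 207.63970923]
 [  0.           0.           1.        ]] [[-0.01994922 -0.99966864 -0.01626763  0.02805569]
 [ 0.98137334 -0.02268846  0.19076581 -0.5735669 ]
 [-0.19107169 -0.01215899  0.98150077 -1.18778624]
 [ 0.          0.          0.          1.        ]] None ['img', 'camera_matrix', 'extrinsics']
wrist [[299.4496321    0.         275.6903751 ]
 [  0.         299.4496321  210.49191718]
 [  0.           0.           1.        ]] None [[ 9.99999040e-01 -2.44325832e-04 -1.36379275e-03 -4.11602302e-05]
 [-5.73928279e-04 -9.68953497e-01 -2.47242374e-01 -7.15918462e-02]
 [-1.26104406e-03  2.47242920e-01 -9.68952707e-01 -2.04370921e-01]
 [ 0.00000000e+00  0.00000000e+00  0.00000000e+00  1.00000000e+00]] ['img', 'camera_matrix', 'hand_eye']
```

View pics/scene0.png

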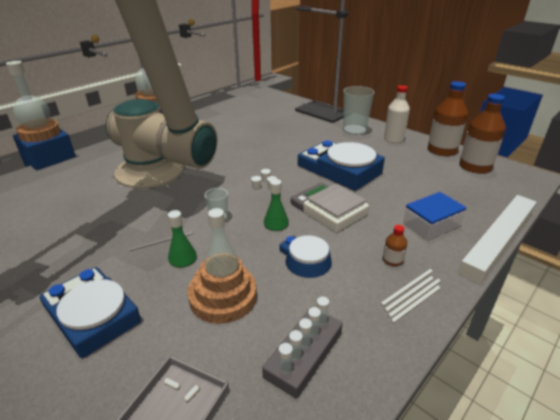

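View pics/top0.png

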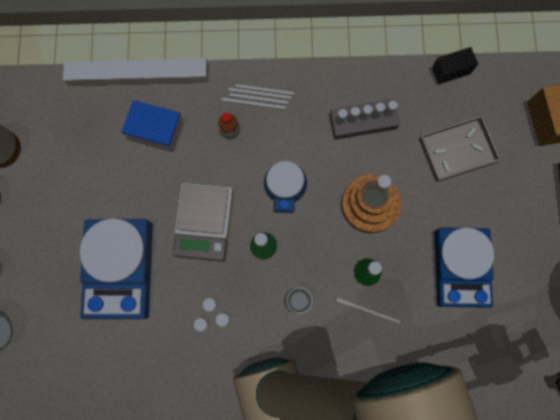

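View pics/wrist0.png

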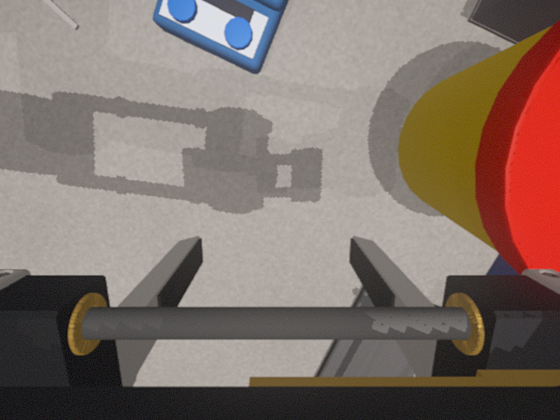

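Run:
```python
from bench import *
for n in ['top','scene']:
  camera(n)
  for q in ['flask','ring_small','ring_medium','ring_large','stirrer_large','stirrer_medium','stirrer_small','balance','beaker','reagent_bottle']:
    print(n,q,[([round(float(v),1) for v in d['extent']],round(float(d['score']),2)) for d in find_in(n,q)][:4])
print(read_state()['clock'])
```

```text
top flask [([264.5, 245.8, 28.0, 27.6], 0.8), ([374.7, 194.2, 28.2, 34.2], 0.76), ([367.4, 270.8, 27.6, 24.1], 0.56), ([231.3, 125.1, 18.8, 26.6], 0.23)]
top ring_small [([375.3, 194.4, 40.6, 37.6], 0.86)]
top ring_medium [([374.0, 192.3, 27.3, 37.6], 0.67), ([463.2, 269.4, 59.5, 77.7], 0.58)]
top ring_large [([372.8, 202.9, 61.6, 59.0], 0.74)]
top stirrer_large [([115.0, 268.9, 71.1, 104.4], 0.65)]
top stirrer_medium [([462.9, 267.5, 56.9, 81.4], 0.8)]
top stirrer_small [([286.9, 187.4, 45.1, 55.9], 0.56)]
top balance [([200.8, 220.8, 64.3, 77.1], 0.82)]
top beaker [([300.2, 300.6, 24.5, 22.9], 0.69)]
top reagent_bottle [([229.9, 125.3, 18.1, 25.8], 0.79)]
scene flask [([223.9, 242.8, 39.1, 69.5], 0.81), ([275.8, 204.7, 29.3, 47.5], 0.75), ([182.1, 240.3, 29.2, 58.2], 0.65), ([220.2, 288.0, 57.3, 45.7], 0.49)]
scene ring_small [([221.9, 278.2, 44.1, 33.9], 0.87), ([222.8, 298.8, 69.8, 52.5], 0.72)]
scene ring_medium [([222.9, 288.5, 60.3, 46.3], 0.9)]
scene ring_large [([223.0, 298.5, 71.6, 50.2], 0.79)]
scene stirrer_large []
scene stirrer_medium []
scene stirrer_small [([306.6, 256.5, 52.3, 43.4], 0.57), ([326.9, 206.3, 76.8, 52.7], 0.47)]
scene balance [([329.4, 207.4, 79.5, 50.4], 0.8)]
scene beaker [([215.6, 201.8, 23.1, 28.0], 0.7)]
scene reagent_bottle [([394.4, 246.2, 29.7, 43.8], 0.91), ([222.1, 299.4, 70.0, 49.7], 0.73)]
1.25
```

```bash
cat > h.py <<'E'
from bench import *
import numpy as np, cv2
from scipy.spatial.transform import Rotation as R
def fixed(n):
    c=camera(n); return c['img'],c['camera_matrix'],c['extrinsics']
def wrist():
    s=read_state(); c=camera('wrist')
    T=np.eye(4);T[:3,:3]=R.from_rotvec(s['ee_rot']).as_matrix();T[:3,3]=s['eef_pos']
    return c['img'],c['camera_matrix'],np.linalg.inv(T@c['hand_eye'])
def back(uv,K,E,z):
    d=np.linalg.inv(K)@np.array([uv[0],uv[1],1.]);d=np.array([d[0],-d[1],-d[2]])
    Rw=E[:3,:3].T;o=-Rw@E[:3,3];d=Rw@d
    return (o+d*(z-o[2])/d[2])[:2]
def proj(P,K,E):
    P=np.atleast_2d(P);c=P@E[:3,:3].T+E[:3,3];c=c*[1,-1,-1];p=c@K.T
    return p[:,:2]/p[:,2:]
def circ(x,y,z,r,n=90):
    t=np.linspace(0,2*np.pi,n);return np.c_[x+r*np.cos(t),y+r*np.sin(t),0*t+z]
def blob(img,K,E,seed,z,tol=(18,)*3):
    """flood from seed, back-project contour to z, fit circle"""
    m=np.zeros((img.shape[0]+2,img.shape[1]+2),np.uint8)
    cv2.floodFill(img.copy(),m,tuple(map(int,seed)),0,tol,tol,4|(255<<8)|cv2.FLOODFILL_MASK_ONLY|cv2.FLOODFILL_FIXED_RANGE)
    m=m[1:-1,1:-1]
    c=max(cv2.findContours(m,0,cv2.CHAIN_APPROX_NONE)[0],key=cv2.contourArea)
    c=cv2.convexHull(c)[:,0]
    P=np.array([back(p,K,E,z) for p in c])
    (x,y),(w,h),a=cv2.minAreaRect((P*1e4).astype(np.float32))
    A=np.c_[2*P,np.ones(len(P))];s=np.linalg.lstsq(A,(P**2).sum(1),rcond=None)[0]
    return s[:2],np.sqrt(s[2]+s[:2]@s[:2]),(x/1e4,y/1e4,w/1e4,h/1e4,a),c
E
python3 - <<'E'
from h import *
img,K,E=fixed('top');np.savez('t.npz',img=img,K=K,E=E)
for n,s,z in [('L',(113,250),.075),('M',(467,253),.06),('S',(286,180),.042),('bal',(204,208),.05),('stop',(385,182),.218)]:
    c,r,rect,_=blob(img,K,E,s,z,(30,)*3 ); print(n,c.round(4),r.round(4),np.round(rect,4))
for n,e,z in [('beaker',(300,300.6),.04),('bottle',(229.9,125.3),.05),('g1',(261,240),.128),('g2',(375,268),.128)]: print(n,back(e,K,E,z))
cv2.imwrite('pics/tcrop.png',cv2.resize(img[150:300,300:500,::-1],None,fx=4,fy=4,interpolation=2))
cv2.imwrite('pics/tcrop2.png',cv2.resize(img[90:330,70:320,::-1],None,fx=3,fy=2.5,interpolation=2))
E
```

```text
L [0.4824 0.4054] 0.0713 [ 0.4824  0.4056  0.1417  0.141  45.1348]
M [ 0.4595 -0.4063] 0.0571 [ 0.4599 -0.4068  0.1142  0.1118 88.7124]
S [0.6476 0.0064] 0.0435 [6.47600e-01 7.20000e-03 8.36000e-02 8.60000e-02 8.85893e+01]
bal [0.9795 0.0477] 0.6606 [0.7371 0.0154 0.6491 1.4085 0.    ]
stop [ 0.5935 -0.1967] 0.0128 [ 5.93900e-01 -1.96400e-01  2.46000e-02  2.31000e-02  8.86158e+01]
beaker [ 0.3596982  -0.02220181]
bottle [0.78106748 0.13650394]
g1 [0.48937069 0.06060565]
g2 [ 0.42357873 -0.18297827]
```

View pics/tcrop.png

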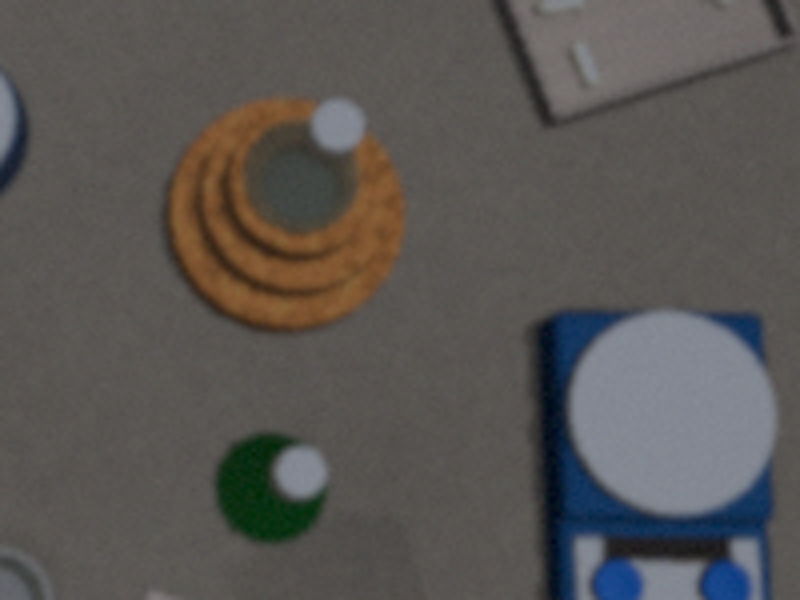

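View pics/tcrop2.png

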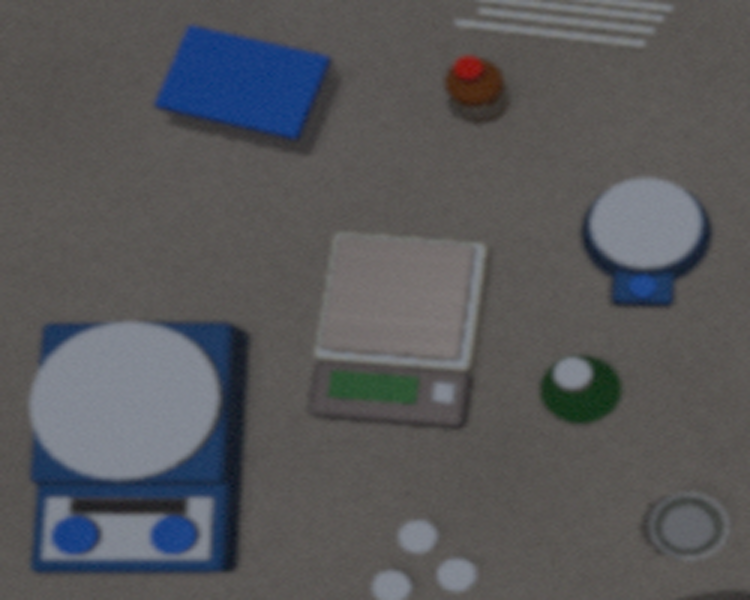

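Run:
```python
from h import *
from scipy.optimize import least_squares
d=np.load('t.npz');img,K,E=d['img'],d['K'],d['E']
print('cam',-E[:3,:3].T@E[:3,3])
pts=[(181,184.4),(227.3,187.2),(225,233.2),(177,230.8)]
P=np.array([back(p,K,E,.05) for p in pts]);print('bal',P.round(4).tolist(),P.mean(0),np.linalg.norm(P-np.roll(P,1,0),axis=1))
hsv=cv2.cvtColor(img,cv2.COLOR_RGB2HSV)
m=((hsv[...,0]<18)&(hsv[...,1]>110)).astype(np.uint8);m[:140]=0;m[250:]=0;m[:,:320]=0;m[:,420:]=0
c=max(cv2.findContours(m,0,1)[0],key=cv2.contourArea);c=cv2.convexHull(c)[:,0]
Pl=np.array([back(p,K,E,.03) for p in c])
A=np.c_[2*Pl,np.ones(len(Pl))];s=np.linalg.lstsq(A,(Pl**2).sum(1),rcond=None)[0];print('large',s[:2],np.sqrt(s[2]+s[:2]@s[:2]))
v=img.copy()
x,y=.5945,-.1967
x,y=s[:2]
big=cv2.resize(img[150:250,320:430],None,fx=6,fy=6,interpolation=2)
for r,z in [(.07,.03),(.056,.06),(.042,.09),(.014,.218),(.033,.09)]:
    q=(proj(circ(x,y,z,r),K,E)-[320,150]+.5)*6
    cv2.polylines(big,[q.astype(int)],True,(0,255,255))
q=(proj(circ(.5935,-.1967,.218,.014),K,E)-[320,150]+.5)*6
cv2.polylines(big,[q.astype(int)],True,(255,0,255))
cv2.imwrite('pics/ov1.png',big[:,:,::-1])
for n,p in [('rackBL',(333,136)),('rackBR',(398,130)),('tray',(424,137))]: print(n,back(p,K,E,.03))
```

```text
cam [3.36490637e-01 5.90770441e-04 1.27568646e+00]
bal [[0.6368, 0.2529], [0.6273, 0.1429], [0.5175, 0.1483], [0.5257, 0.2605]] [0.57683491 0.20114336] [0.11131831 0.11041689 0.10991451 0.11245459]
large [ 0.58523171 -0.19719862] 0.0695831040382614
rackBL [ 0.75434683 -0.11349859]
rackBR [ 0.76563808 -0.27263048]
tray [ 0.74617118 -0.33459817]
```

View pics/ov1.png

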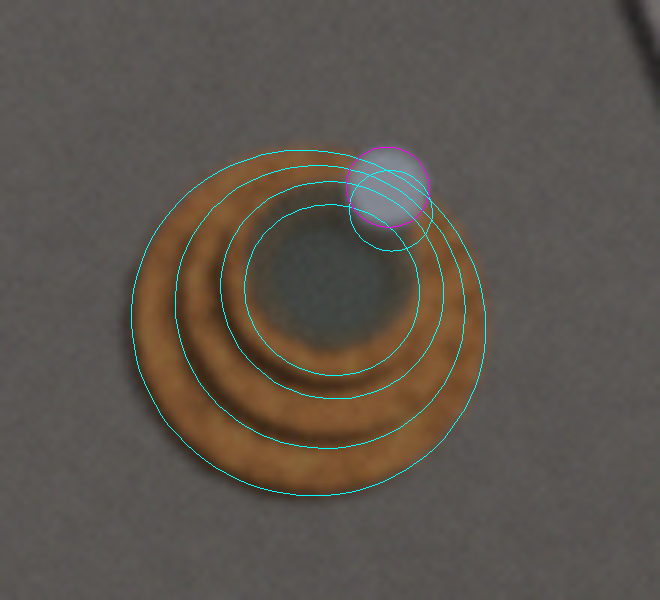

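```bash
python3 -m creep '[[[1,0,0,-4,0],[1,0,0,-4,0],[1,-1.3,-3.7,0,0],[1,-1.3,-3.7,0,0],[1,-1.3,-3.7,0,0]]]' 20; python3 -m creep '[[[1,-1.3,-3.7,0,0],[1,-1.3,-3.7,0,0],[1,0,0,0,0.12],[1,0,0,0,0.12],[1,0,0,0,0.12]]]'
```

```text
clock: 1.72
eef_pos: [0.3052, -0.4547, 0.2608]
ee_rot: [2.603, -1.757, 0.003]
contact_force: [1.0, -0.0, -0.2]
width: 0.0942
clock: 2.13
eef_pos: [0.3641, -0.4021, 0.26]
ee_rot: [2.246, -2.197, 0.0]
contact_force: [0.7, -0.7, 0.7]
width: 0.0939
```

```bash
python3 -m creep '[[[1,-2.9,-2.4,0,0.022],[1,-2.9,-2.4,0,0],[1,-2.9,-2.4,0,0],[1,-2.9,-2.4,0,0],[1,-2.9,-2.4,0,0]]]' ; python3 -m creep '[[[1,-2.9,-2.4,0,0],[1,-2.9,-2.4,-2,0],[1,0,0,0,0],[1,0,0,0,0]]]'
python3 - <<'E'
from h import *
img,K,E=wrist();print(read_state()['eef_pos'])
for i,(x,y,z,r) in enumerate([(.5935,-.1967,.218,.014),(.590,-.197,.06,.056),(.587,-.197,.03,.07)]):
    cv2.polylines(img,[proj(circ(x,y,z,r),K,E).astype(int)],True,[(255,0,255),(0,255,0),(0,255,255)][i])
cv2.imwrite('pics/w1.png',img[:,:,::-1])
E
```

```text
clock: 2.55
eef_pos: [0.4829, -0.2556, 0.26]
ee_rot: [-2.225, 2.218, -0.001]
contact_force: [-0.6, -0.8, -0.1]
width: 0.0939
clock: 2.88
eef_pos: [0.5307, -0.1983, 0.2802]
ee_rot: [-2.23, 2.213, -0.003]
contact_force: [-0.3, 0.3, -0.2]
width: 0.0942
[ 0.52944826 -0.19927557  0.27950952]
```

View pics/w1.png

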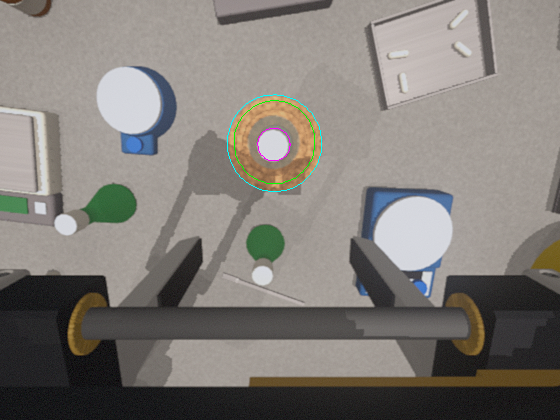

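Run:
```python
from h import *
img,K,E=wrist()
for n,s,z in [('M',(408,225),.06),('S',(130,100),.042),('stop',(273,145),.218)]:
    for t in (15,25,40):
        c,r,rect,_=blob(img,K,E,s,z,(t,)*3 ); print(n,t,c.round(4),r.round(4),np.round(rect,4))
cv2.imwrite('pics/w2.png',cv2.resize(img[70:220,200:350,::-1],None,fx=4,fy=4,interpolation=2))
```

```text
M 15 [ 0.4597 -0.4051] 0.0568 [ 0.4619 -0.4071  0.1141  0.1061 46.0235]
M 25 [ 0.4597 -0.4053] 0.0571 [ 0.4619 -0.4071  0.1143  0.1061 45.7586]
M 40 [ 0.4596 -0.4053] 0.0576 [ 0.4619 -0.4077  0.1154  0.1071 46.0234]
S 15 [0.6463 0.0077] 0.0432 [0.6468 0.0076 0.0851 0.0864 0.344 ]
S 25 [0.6463 0.0077] 0.0435 [6.46100e-01 7.90000e-03 8.66000e-02 8.61000e-02 2.38405e+01]
S 40 [0.6462 0.0078] 0.044 [6.46200e-01 8.00000e-03 8.71000e-02 8.72000e-02 8.48043e+01]
stop 15 [ 0.5929 -0.1953] 0.0129 [ 0.5931 -0.1952  0.0245  0.026   0.3328]
stop 25 [ 0.5929 -0.1952] 0.013 [ 5.92800e-01 -1.95400e-01  2.54000e-02  2.62000e-02  4.40842e+01]
stop 40 [ 0.5929 -0.1953] 0.0133 [ 0.593  -0.1952  0.0262  0.0261  0.3324]
```

View pics/w2.png

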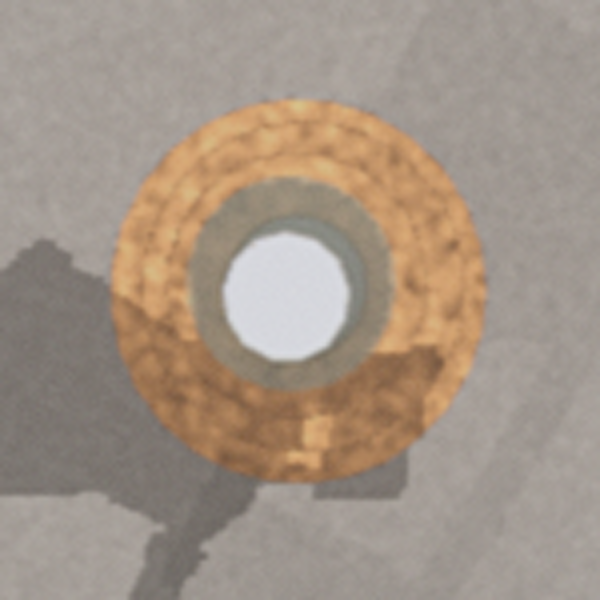

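```bash
python3 -m creep '[[[1,-0.2,-3.2,0,0],[1,-0.2,-3.2,0,0],[1,0,0,3,0],[1,0,0,2.5,0],[1,0,0,0,0]]]' ; python3 -m creep '[[[1,0,0,2.5,0],[1,0,0,1.4,0],[1,0,0,0,0]]]'
```

```text
clock: 3.4
eef_pos: [0.5892, -0.1955, 0.2182]
ee_rot: [2.22, -2.216, -0.017]
contact_force: [-0.3, -0.3, -0.5]
width: 0.0938
clock: 3.65
eef_pos: [0.5905, -0.1958, 0.183]
ee_rot: [2.221, -2.218, -0.009]
contact_force: [0.1, -0.1, 0.0]
width: 0.0938
```

```bash
python3 -m creep '[[[0.5,0,-0.2,0,0],[0.1,0,0,0,0],[0.1,0,0,0,0],[0.1,0,0,0,0],[0.1,0,0,0,0]]]' 20 ; python3 -m creep '[[[0.1,0,0,0,0],[0.1,0,0,0,0],[0.1,0,0,0,0],[0.1,0,0,0,0]]]'
```

```text
clock: 4.07
eef_pos: [0.5958, -0.1955, 0.1865]
ee_rot: [-2.225, 2.217, -0.003]
contact_force: [-0.1, -0.3, -0.3]
width: 0.0639
clock: 4.4
eef_pos: [0.5954, -0.1951, 0.1854]
ee_rot: [2.226, -2.217, 0.0]
contact_force: [-1.0, 0.2, 0.2]
width: 0.0373
```

```bash
python3 -m creep '[[[0.1,0,0,0,0],[0.1,0,0,0,0],[0.1,0,0,0,0],[0.1,0,0,0,0]]]';  python3 -m creep '[[[0.1,0,0,-0.5,0],[0.1,0,0,-1,0],[0.1,0,0,-2,0],[0.1,0,0,0,0]]]'
python3 - <<'E'
from h import *
img,K,E=fixed('scene');cv2.imwrite('pics/s1.png',cv2.resize(img[100:340,60:400,::-1],None,fx=2.2,fy=2.2,interpolation=2))
E
```

```text
clock: 4.73
eef_pos: [0.5953, -0.1951, 0.1854]
ee_rot: [2.226, -2.217, -0.0]
contact_force: [1.6, -0.1, -0.3]
width: 0.0273
clock: 5.07
eef_pos: [0.5975, -0.1962, 0.2247]
ee_rot: [-2.224, 2.215, -0.011]
contact_force: [1.1, 0.0, -0.3]
width: 0.0271
```

View pics/s1.png

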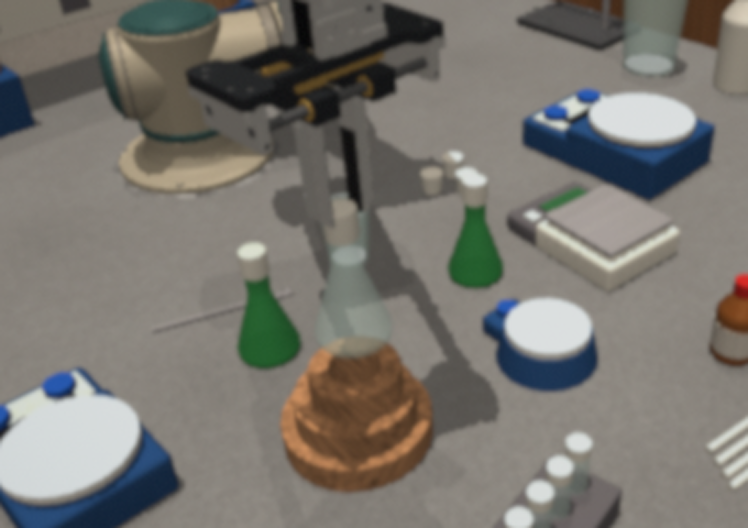

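```bash
python3 -m creep '[[[0.1,-1.5,0,-1,0],[0.1,-3,0.2,-1,0],[0.1,-3.5,0.2,0,0],[0.1,-3.5,0.2,0,0],[0.1,-3.5,0.2,0,0]]]';  python3 -m creep '[[[0.1,-3.5,0.2,0,0],[0.1,-3.5,0.2,0,0],[0.1,-3,0.2,0,0],[0.1,-1.5,0.2,0,0],[0.1,0,0,0,0]]]'
python3 - <<'E'
from h import *
img,K,E=wrist();print(read_state()['eef_pos'])
v=img.copy()
for d in (0,):
    x,y=.577,.201
    P=np.array([[.6368,.2529,.05],[.6273,.1429,.05],[.5175,.1483,.05],[.5257,.2605,.05]])
    cv2.polylines(v,[proj(P,K,E).astype(int)],True,(255,0,255))
cv2.imwrite('pics/w3.png',v[:,:,::-1])
E
```

```text
clock: 5.53
eef_pos: [0.5858, -0.0427, 0.2403]
ee_rot: [-2.225, 2.218, 0.002]
contact_force: [0.5, 0.3, -1.4]
width: 0.0273
clock: 5.95
eef_pos: [0.5767, 0.0744, 0.2403]
ee_rot: [-2.231, 2.211, 0.004]
contact_force: [-0.5, 0.7, -0.6]
width: 0.0272
[0.57724897 0.07200282 0.24025956]
```

View pics/w3.png

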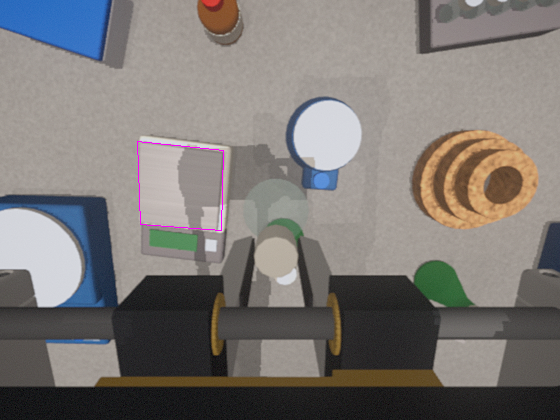

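```bash
python3 -m creep '[[[0.1,-2.5,0,0,0],[0.1,-3.5,0,0,0],[0.1,-3.5,0,0,0],[0.1,-2.4,0,0,0],[0.1,-1,0,0,0]]]';  python3 -m creep '[[[0.1,0,0,2,0],[0.1,0,0,2.5,0],[0.1,0,0,2,0],[0.1,0,0,0,0],[0.1,0,0,0,0]]]'
python3 - <<'E'
from h import *
img,K,E=wrist();s=read_state();print(s['eef_pos'],s['ee_rot'])
print(blob(img,K,E,(278,251),s['eef_pos'][2]+.0325,(40,)*3)[:3], img[251,278])
P=np.array([[.6368,.2529,.05],[.6273,.1429,.05],[.5175,.1483,.05],[.5257,.2605,.05]])
cv2.polylines(img,[proj(P,K,E).astype(int)],True,(255,0,255))
cv2.imwrite('pics/w4.png',img[:,:,::-1])
E
```

```text
clock: 6.42
eef_pos: [0.5776, 0.2008, 0.24]
ee_rot: [-2.227, 2.216, 0.002]
contact_force: [-0.1, -1.1, 0.2]
width: 0.0271
clock: 6.83
eef_pos: [0.5773, 0.1971, 0.1745]
ee_rot: [2.222, -2.217, -0.001]
contact_force: [0.5, 0.1, -0.8]
width: 0.0272
[0.57849196 0.19758308 0.1759853 ] [ 2.22422532e+00 -2.21852681e+00  1.33672409e-03]
(array([0.5723726, 0.1967741]), np.float64(0.016121329722727847), (0.574690234375, 0.19650784912109376, 0.027513494873046874, 0.030140109252929686, 89.13990020751953)) [183 174 161]
```

View pics/w4.png

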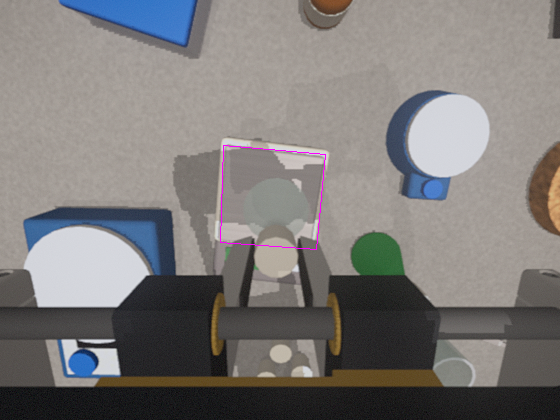

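```bash
python3 -m creep '[[[0.1,-0.4,-0.3,1.5,0],[0.1,0,0,0.8,0],[0.1,0,0,0.2,0],[0.1,0,0,0,0],[0.1,0,0,0,0]]]'; python3 -m creep '[[[0.1,0,0,0.2,0],[0.1,0,0,0,0],[0.1,0,0,0,0]]]'; python3 -m creep '[[[0.1,0,0,0.2,0],[0.1,0,0,0,0],[0.1,0,0,0,0]]]'
```

```text
clock: 7.3
eef_pos: [0.5812, 0.2025, 0.1512]
ee_rot: [-2.225, 2.217, -0.001]
contact_force: [0.1, -0.1, -0.8]
width: 0.0274
clock: 7.55
eef_pos: [0.5809, 0.2028, 0.1487]
ee_rot: [-2.225, 2.217, -0.001]
contact_force: [-0.5, 0.2, -0.7]
width: 0.0271
clock: 7.8
eef_pos: [0.5807, 0.2028, 0.1463]
ee_rot: [2.226, -2.217, -0.0]
contact_force: [-0.1, -0.8, -0.4]
width: 0.0269
```

```bash
python3 -m creep '[[[0.1,0,0,0.1,0],[0.1,0,0,0,0],[0.1,0,0,0,0]]]'; python3 -m creep '[[[0.1,0,0,0.1,0],[0.1,0,0,0,0],[0.1,0,0,0,0]]]'
```

```text
clock: 8.05
eef_pos: [0.5809, 0.2028, 0.1454]
ee_rot: [-2.226, 2.217, -0.0]
contact_force: [0.2, 0.0, -0.8]
width: 0.0267
clock: 8.3
eef_pos: [0.5812, 0.2029, 0.1453]
ee_rot: [-2.225, 2.216, -0.001]
contact_force: [-1.3, 0.2, 4.1]
width: 0.0272
```

Contact (4 N up). Release and look.

```bash
python3 -m creep '[[[0.4,0,0,0,0],[0.7,0,0,0,0],[1,0,0,0,0],[1,0,0,0,0],[1,0,0,0,0]]]'; python3 -m creep '[[[1,0,0,0,0],[1,0,0,-3,0],[1,0,0,-4,0],[1,0,0,-3,0]]]';python3 - <<'E'
from h import *
img,K,E=fixed('scene');cv2.imwrite('pics/s2.png',cv2.resize(img[100:300,200:440,::-1],None,fx=3,fy=3,interpolation=2))
img,K,E=wrist();cv2.imwrite('pics/w5.png',img[:,:,::-1])
E
```

```text
clock: 8.72
eef_pos: [0.5807, 0.2027, 0.144]
ee_rot: [2.225, -2.217, -0.0]
contact_force: [-0.3, 0.0, 0.1]
width: 0.0574
clock: 9.05
eef_pos: [0.581, 0.2028, 0.2462]
ee_rot: [-2.225, 2.217, -0.001]
contact_force: [-0.3, -0.1, 0.9]
width: 0.0837
```

View pics/s2.png

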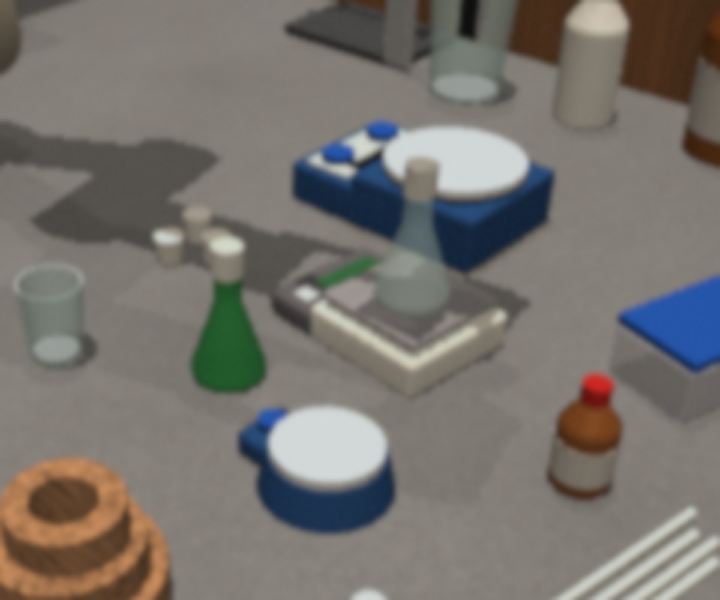

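View pics/w5.png

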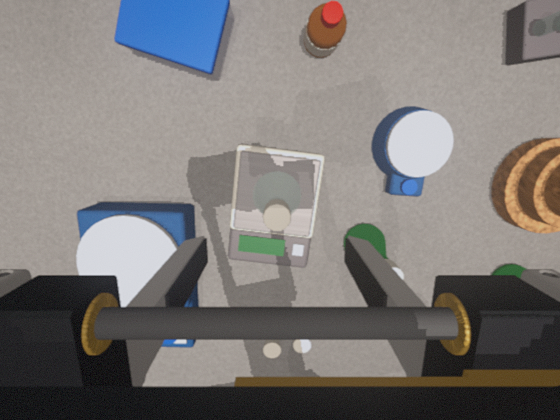

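```bash
python3 -m creep '[[[1,2,0,-1,0],[1,4,0.5,0,0],[1,4,0.5,0,0],[1,4,0.5,0,0],[1,4,0.5,0,0]]]'; python3 -m creep '[[[1,4,0.5,0,0],[1,4,0.5,0,0],[1,4,0.5,0,0],[1,4,0.5,0,0],[1,3.5,0.5,0,0]]]';python3 -m creep '[[[0.4,2,0.5,0,0],[0.4,0,0,0,0],[0.4,0,0,0,0],[0.4,0,0,0,0]]]';python3 - <<'E'
from h import *
img,K,E=wrist();print(read_state()['eef_pos']);np.savez('w6.npz',img=img,K=K,E=E)
big=cv2.resize(img[50:250,180:380],None,fx=3,fy=3,interpolation=2)
for r,z in [(.07,.03),(.056,.06),(.042,.09),(.023,.09)]:
    x,y=.59,-.197
    q=(proj(circ(x,y,z,r),K,E)-[180,50]+.5)*3
    cv2.polylines(big,[q.astype(int)],True,(0,255,255))
cv2.imwrite('pics/w6.png',big[:,:,::-1])
E
```

```text
clock: 9.57
eef_pos: [0.5605, 0.0213, 0.2533]
ee_rot: [2.226, -2.215, -0.002]
contact_force: [-0.2, -0.9, -0.0]
width: 0.0938
clock: 9.98
eef_pos: [0.5361, -0.1747, 0.2533]
ee_rot: [2.224, -2.217, -0.002]
contact_force: [0.9, -0.2, 0.1]
width: 0.094
clock: 10.32
eef_pos: [0.5321, -0.1914, 0.2537]
ee_rot: [-2.225, 2.217, 0.003]
contact_force: [-0.1, -0.1, -0.8]
width: 0.0709
[ 0.53231861 -0.19106558  0.25396072]
```

View pics/w6.png

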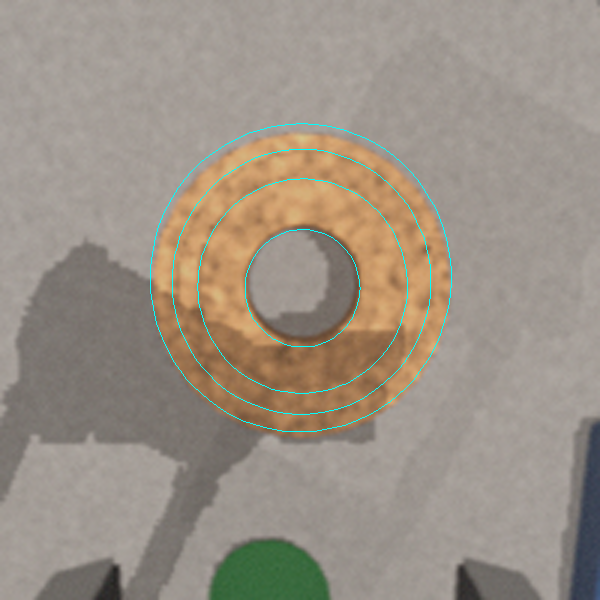

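```bash
python3 -m creep '[[[0.4,2,-3,0,0],[0.4,1.85,-3,0,0],[0.4,0,0,4,0],[0.4,0,0,4,0],[0.4,0,0,4,0]]]'; python3 -m creep '[[[0.4,0,0,2,0],[0.4,0,0,0,0],[0.4,0,0,0,0]]]';python3 - <<'E'
from h import *
img,K,E=wrist();print(read_state()['eef_pos'])
cv2.polylines(img,[proj(circ(.5925,-.197,.09,.042),K,E).astype(int)],True,(255,0,255))
cv2.polylines(img,[proj(circ(.5925,-.197,.09,.023),K,E).astype(int)],True,(255,0,255))
cv2.imwrite('pics/w7.png',img[:,:,::-1])
E
```

```text
clock: 10.78
eef_pos: [0.5941, -0.2293, 0.1335]
ee_rot: [-2.227, 2.214, -0.003]
contact_force: [1.0, 0.4, -0.3]
width: 0.0376
clock: 11.03
eef_pos: [0.5924, -0.2289, 0.1137]
ee_rot: [2.227, -2.215, -0.003]
contact_force: [0.9, -0.9, 0.3]
width: 0.0375
[ 0.5937491  -0.22990671  0.11562775]
```

View pics/w7.png

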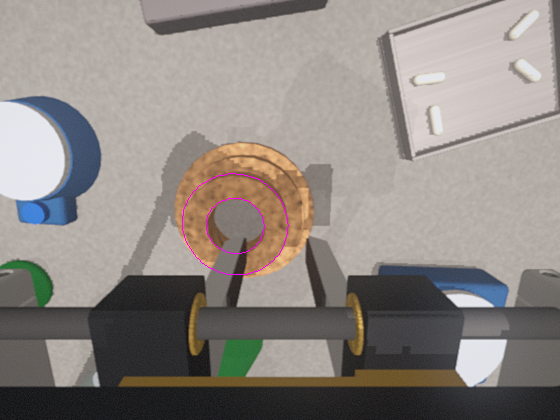

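```bash
python3 -m creep '[[[0.4,0,0,2,0],[0.4,0,0,2,0],[0.4,0,0,0.7,0],[0.4,0,0,0,0],[0.4,0,0,0,0]]]'; python3 -m creep '[[[0.1,0,0,0,0],[0.1,0,0,0,0],[0.1,0,0,0,0],[0.1,0,0,0,0]]]' 25; python3 -m creep '[[[0.1,0,0,0,0],[0.1,0,0,0,0],[0.1,0,0,0,0],[0.1,0,0,0,0]]]'
```

```text
clock: 11.5
eef_pos: [0.5937, -0.231, 0.0692]
ee_rot: [-2.225, 2.216, -0.004]
contact_force: [-0.3, -0.5, -0.4]
width: 0.0377
clock: 11.83
eef_pos: [0.5929, -0.231, 0.0682]
ee_rot: [-2.225, 2.217, -0.002]
contact_force: [0.4, 0.6, 0.1]
width: 0.0141
clock: 12.17
eef_pos: [0.5924, -0.2307, 0.0674]
ee_rot: [2.226, -2.217, -0.0]
contact_force: [0.1, -0.3, -0.1]
width: 0.0093
```

Run:
```python
from h import *
img,K,E=wrist();print(read_state()['eef_pos'],read_state()['width'])
cv2.imwrite('pics/w8.png',img[:,:,::-1])
img,K,E=fixed('scene');cv2.imwrite('pics/s3.png',cv2.resize(img[180:340,140:340,::-1],None,fx=4,fy=3.7,interpolation=2))
```

```text
[ 0.59243951 -0.2307208   0.06737363] 0.009683982679729537
```

View pics/w8.png

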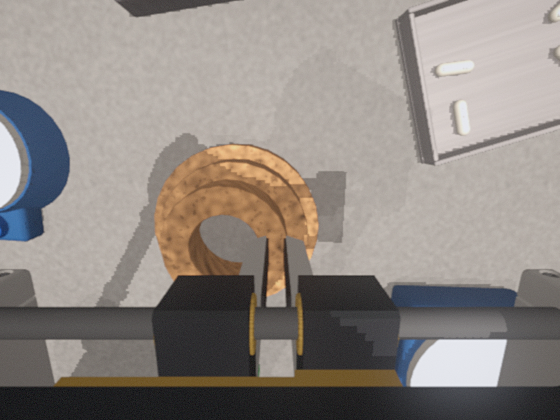

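View pics/s3.png

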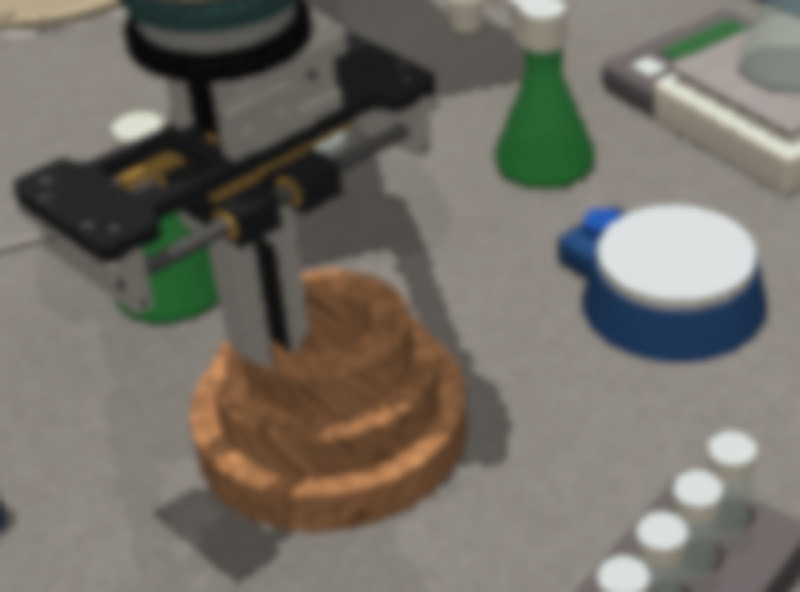

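Run:
```python
from h import *
img,K,E=wrist();s=read_state();print(s['eef_pos'],s['width'])
img=img.copy()
for x,y,z,r in [(.5925,-.197,.09,.042),(.5925,-.197,.09,.023)]: cv2.polylines(img,[proj(circ(x,y,z,r),K,E).astype(int)],True,(255,0,255))
cv2.polylines(img,[proj(circ(.587,-.197,.03,.07),K,E).astype(int)],True,(0,255,255))
p=s['eef_pos'];q=proj(np.array([p,p+[0,.0047,0],p-[0,.0047,0],p+[0,0,.0188]]),K,E);print(q)
for u in q: cv2.circle(img,tuple(u.astype(int)),2,(0,0,255),-1)
cv2.imwrite('pics/w9.png',cv2.resize(img[120:320,130:380,::-1],None,fx=3,fy=3,interpolation=2))
```

```text
[ 0.59246059 -0.2307144   0.06736513] 0.009261732794526245
[[275.39772648 236.75438931]
 [268.87227332 236.72983105]
 [281.92252846 236.77894511]
 [275.40608771 246.21567033]]
```

View pics/w9.png

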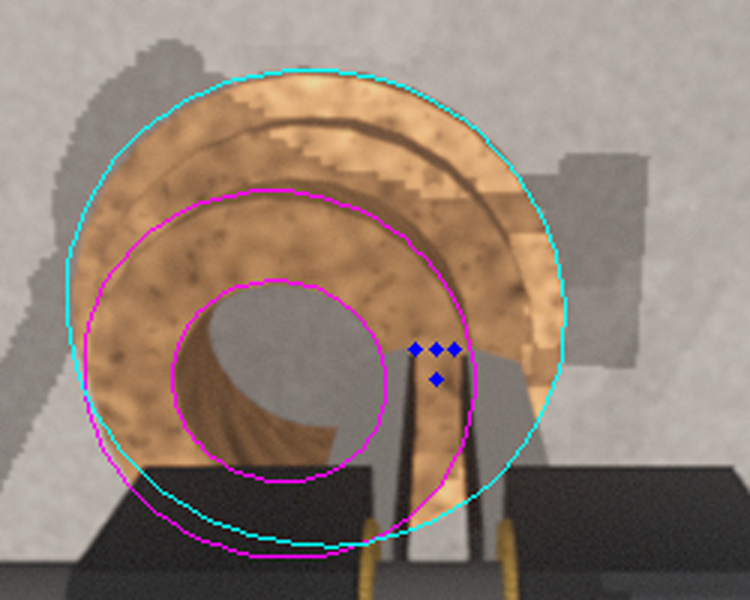

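```bash
python3 -m creep '[[[0.1,0,0,-0.5,0],[0.1,0,0,-1,0],[0.1,0,0,-1,0],[0.1,0,0,0,0]]]'
python3 - <<'E'
from h import *
img,K,E=wrist();s=read_state();print(s['eef_pos'],s['width'],s['contact_force'])
cv2.imwrite('pics/w10.png',cv2.resize(img[120:320,130:380,::-1],None,fx=3,fy=3,interpolation=2))
img,K,E=fixed('scene');cv2.imwrite('pics/s4.png',cv2.resize(img[180:340,140:340,::-1],None,fx=4,fy=3.7,interpolation=2))
E
```

```text
clock: 12.65
eef_pos: [0.5944, -0.2317, 0.0956]
ee_rot: [-2.225, 2.216, -0.008]
contact_force: [0.3, 0.5, -0.4]
width: 0.0097
[ 0.59385743 -0.2314074   0.09460276] 0.0090586454229058 [0.73207454 0.23595693 0.90699278]
```

View pics/w10.png

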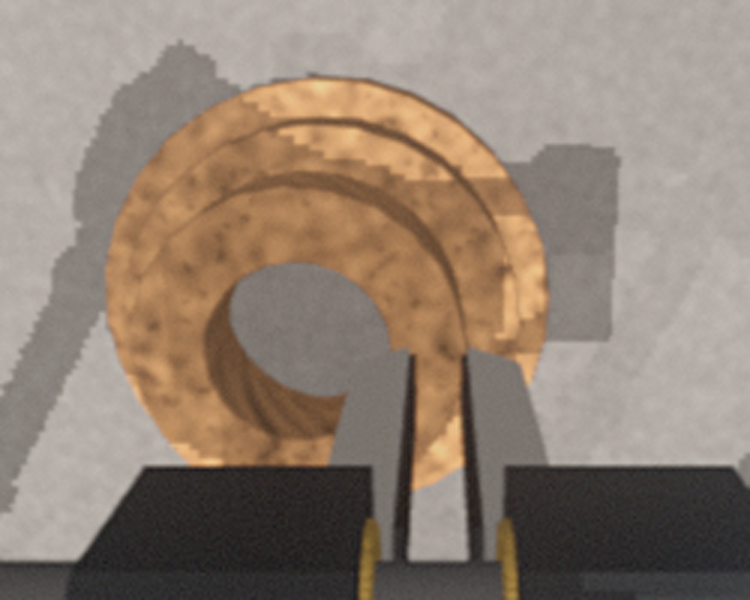

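View pics/s4.png

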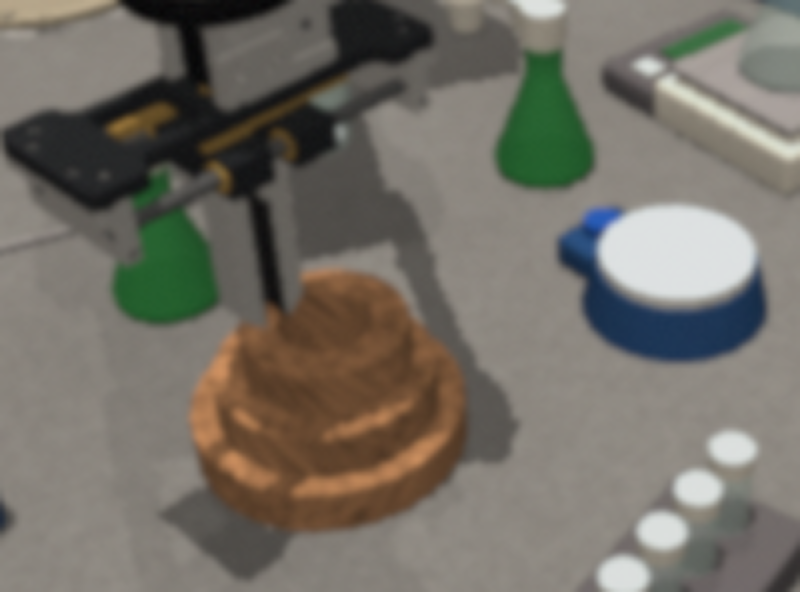

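Run:
```python
from h import *
img,K,E=fixed('scene');s=read_state();p=s['eef_pos'];print(p)
x0,y0=170,200
big=cv2.resize(img[200:300,170:260],None,fx=7,fy=6,interpolation=2)
for z,c in [(0,(255,0,0)),(.02,(0,255,0)),(.04,(0,0,255))]:
  for sx in (.008,-.008):
   for g in (.0047,.017):
    for sg in (1,-1):
     u=proj(p+[sx,sg*g,z],K,E)[0]; cv2.circle(big,(int((u[0]-x0+.5)*7),int((u[1]-y0+.5)*6)),3,c,-1)
cv2.imwrite('pics/s5.png',big[:,:,::-1])
```

```text
[ 0.59265381 -0.23077736  0.09297667]
```

View pics/s5.png

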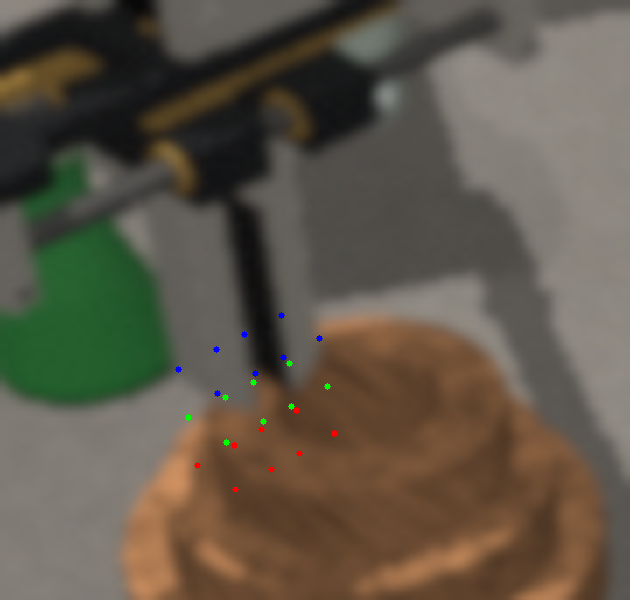

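```bash
python3 -m creep '[[[0.1,0,0,1.5,0],[0.1,0,0,1.1,0],[0.1,0,0,0.2,0],[0.1,0,0,0,0],[0.1,0,0,0,0]]]'; for i in 1; do python3 -m creep '[[[0.1,0,0,0.2,0],[0.1,0,0,0,0],[0.1,0,0,0,0]]]'; python3 -m creep '[[[0.1,0,0,0.2,0],[0.1,0,0,0,0],[0.1,0,0,0,0]]]'; done
```

```text
clock: 13.22
eef_pos: [0.5922, -0.2306, 0.0647]
ee_rot: [2.225, -2.217, -0.001]
contact_force: [-0.8, 0.6, 6.1]
width: 0.009
clock: 13.47
eef_pos: [0.5923, -0.2306, 0.0646]
ee_rot: [2.226, -2.217, 0.001]
contact_force: [-1.9, 0.8, 14.0]
width: 0.0093
clock: 13.72
eef_pos: [0.5924, -0.2307, 0.0645]
ee_rot: [-2.226, 2.217, -0.003]
contact_force: [-6.2, 1.5, 22.8]
width: 0.0094
```

```bash
python3 -m creep '[[[0.1,0,0,-1,0],[0.4,0,0,-1.5,0],[0.4,0,0,0,0],[0.4,0,0,0,0],[0.4,0,0,0,0]]]'; python3 -m creep '[[[0.4,0,0,0,0],[0.4,0,0,0,0]]]'
python3 - <<'E'
from h import *
img,K,E=wrist();s=read_state();p=s['eef_pos'];print(p,s['width'])
img=img.copy()
for r in(.042,.023): cv2.polylines(img,[proj(circ(.5925,-.197,.09,r),K,E).astype(int)],True,(255,0,255))
cv2.imwrite('pics/w11.png',cv2.resize(img[120:320,130:380,::-1],None,fx=3,fy=3,interpolation=2))
E
```

```text
clock: 14.13
eef_pos: [0.5918, -0.2304, 0.0842]
ee_rot: [2.225, -2.217, -0.003]
contact_force: [-0.2, -0.1, -0.2]
width: 0.0324
clock: 14.3
eef_pos: [0.5918, -0.2304, 0.0842]
ee_rot: [2.225, -2.217, -0.003]
contact_force: [0.6, 0.9, 0.1]
width: 0.0373
[ 0.59195172 -0.23044408  0.08433634] 0.03740265528474671
```

View pics/w11.png

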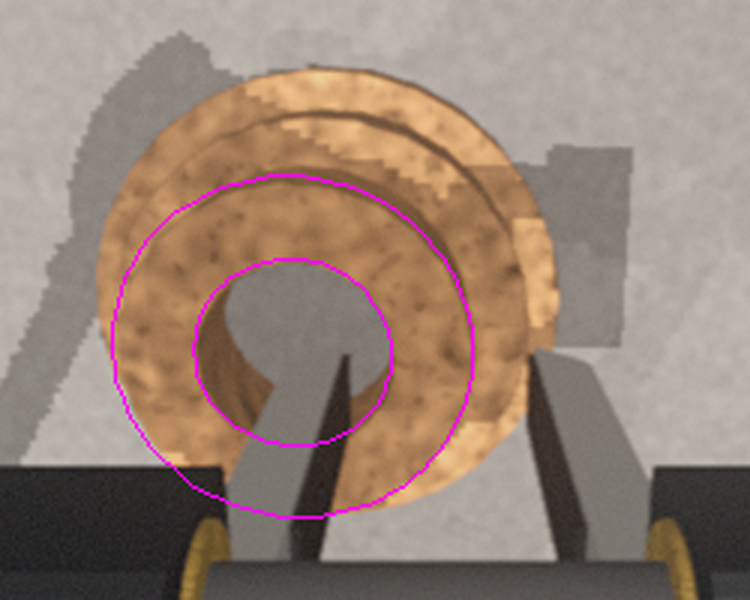

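```bash
python3 -m creep '[[[0.4,0,0,1.5,0],[0.4,0,0,1.5,0],[0.4,0,0,1.3,0],[0.4,0,0,0,0],[0.4,0,0,0,0]]]'; python3 -m creep '[[[0.1,0,0,0,0],[0.1,0,0,0,0],[0.1,0,0,0,0],[0.1,0,0,0,0]]]' 25; python3 -m creep '[[[0.1,0,0,0,0],[0.1,0,0,0,0],[0.1,0,0,0,0],[0.1,0,0,0,0]]]'
```

```text
clock: 14.77
eef_pos: [0.5918, -0.2304, 0.0415]
ee_rot: [2.225, -2.217, -0.003]
contact_force: [0.0, -0.7, -0.1]
width: 0.0378
clock: 15.1
eef_pos: [0.593, -0.231, 0.0434]
ee_rot: [-2.225, 2.217, -0.003]
contact_force: [-0.3, -0.1, 2.1]
width: 0.019
clock: 15.43
eef_pos: [0.593, -0.231, 0.0433]
ee_rot: [-2.225, 2.217, -0.002]
contact_force: [-0.6, 0.2, 6.2]
width: 0.0185
```

```bash
python3 -m creep '[[[0.1,0,0,-0.5,0],[0.1,0,0,-1.5,0],[0.1,0,0,-3,0],[0.1,0,0,-3,0],[0.1,0,0,-2,0]]]'; python3 -m creep '[[[0.1,-1.5,-0.4,0,0],[0.1,-2.5,-1,0,0],[0.1,-3.5,-1,0,0],[0.1,-3.5,-1,0,0],[0.1,-3.5,-1,0,0]]]';python3 -m creep '[[[0.1,-3.5,-1,0,0],[0.1,-2,0,0,0],[0.1,-0.5,0,0,0],[0.1,0,0,0,0],[0.1,0,0,0,0]]]'
python3 - <<'E'
from h import *
img,K,E=wrist();s=read_state();p=s['eef_pos'];print(p,s['width'],s['ee_rot'])
np.savez('w12.npz',img=img,K=K,E=E)
cv2.polylines(img,[proj(circ(.647,.007,.042,.044),K,E).astype(int)],True,(255,0,255))
for r in(.042,.023): cv2.polylines(img,[proj(circ(p[0],p[1]+.0325,p[2]+.047,r),K,E).astype(int)],True,(0,255,255))
cv2.imwrite('pics/w12.png',img[:,:,::-1])
img,K,E=fixed('scene');cv2.imwrite('pics/s6.png',cv2.resize(img[140:340,140:380,::-1],None,fx=3.2,fy=3,interpolation=2))
E
```

```text
clock: 15.85
eef_pos: [0.593, -0.2309, 0.1446]
ee_rot: [-2.225, 2.217, -0.003]
contact_force: [-0.3, 0.6, -0.3]
width: 0.0187
clock: 16.27
eef_pos: [0.635, -0.0829, 0.1405]
ee_rot: [2.224, -2.217, -0.005]
contact_force: [-0.6, 0.2, -0.5]
width: 0.0185
clock: 16.68
eef_pos: [0.6449, -0.0256, 0.1413]
ee_rot: [2.225, -2.215, -0.001]
contact_force: [0.0, -0.2, -0.7]
width: 0.0185
[ 0.64510878 -0.02640224  0.14161192] 0.01847127889135006 [ 2.22402224e+00 -2.21664987e+00 -6.26536019e-04]
```

View pics/w12.png

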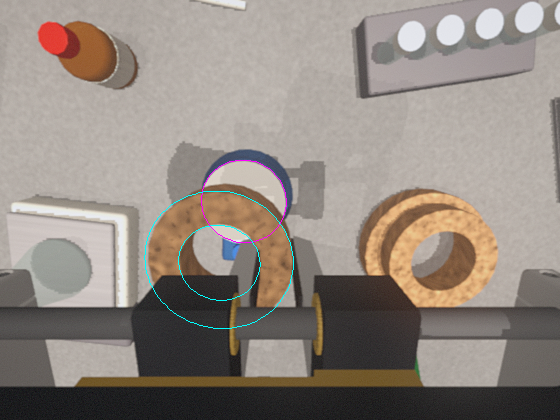

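View pics/s6.png

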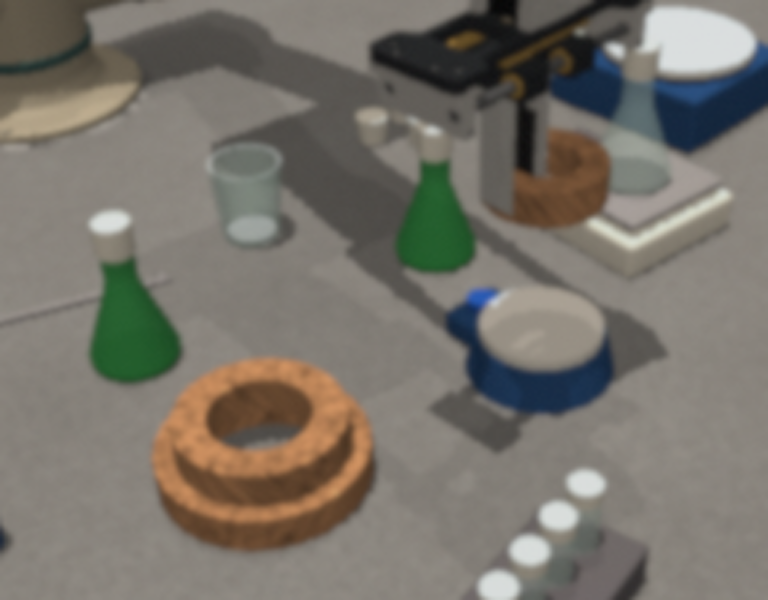

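```bash
python3 -m creep '[[[0.1,-0.1,0,2,0],[0.1,0,0,3,0],[0.1,0,0,3,0],[0.1,0,0,2,0],[0.1,0,0,1,0]]]'; python3 -m creep '[[[0.1,0,0,0.2,0],[0.1,0,0,0,0],[0.1,0,0,0,0]]]';python3 -m creep '[[[0.1,0,0,0.2,0],[0.1,0,0,0,0],[0.1,0,0,0,0]]]'
```

```text
clock: 17.2
eef_pos: [0.6432, -0.026, 0.0292]
ee_rot: [2.221, -2.217, -0.006]
contact_force: [-0.2, -0.7, -0.5]
width: 0.0182
clock: 17.45
eef_pos: [0.647, -0.0253, 0.0318]
ee_rot: [-2.224, 2.217, -0.004]
contact_force: [0.1, -0.5, -0.2]
width: 0.0185
clock: 17.7
eef_pos: [0.6463, -0.0246, 0.0294]
ee_rot: [-2.225, 2.216, -0.002]
contact_force: [-0.3, -0.6, -0.3]
width: 0.0187
```

```bash
python3 -m creep '[[[0.1,0,0,0.2,0],[0.1,0,0,0,0],[0.1,0,0,0,0]]]';python3 -m creep '[[[0.1,0,0,0.2,0],[0.1,0,0,0,0],[0.1,0,0,0,0]]]'
```

```text
clock: 17.95
eef_pos: [0.6456, -0.0244, 0.0264]
ee_rot: [2.226, -2.217, 0.0]
contact_force: [-0.2, 0.6, -0.3]
width: 0.0187
clock: 18.2
eef_pos: [0.646, -0.0245, 0.0253]
ee_rot: [-2.225, 2.217, -0.001]
contact_force: [-1.4, 0.7, 4.9]
width: 0.0189
```

```bash
python3 -m creep '[[[0.3,0,0,0,0],[0.4,0,0,0,0],[0.4,0,0,0,0],[0.4,0,0,0,0]]]';python3 -m creep '[[[0.4,0,0,-1,0],[0.4,0,0,-3,0],[0.4,0,0,-4,0],[0.4,0,0,-4,0],[0.4,0,0,0,0]]]';python3 - <<'E'
from h import *
img,K,E=wrist();s=read_state();p=s['eef_pos'];print(p,s['width'],s['ee_rot'])
cv2.polylines(img,[proj(circ(.647,.007,.042,.044),K,E).astype(int)],True,(255,0,255))
for r in(.042,.023): cv2.polylines(img,[proj(circ(.647,.007,.072,r),K,E).astype(int)],True,(0,255,255))
cv2.imwrite('pics/w13.png',img[:,:,::-1])
E
```

```text
clock: 18.53
eef_pos: [0.6455, -0.0245, 0.024]
ee_rot: [2.225, -2.217, -0.001]
contact_force: [0.6, 0.6, -0.4]
width: 0.0378
clock: 18.95
eef_pos: [0.6514, -0.0252, 0.1541]
ee_rot: [-2.219, 2.21, -0.021]
contact_force: [1.2, 0.0, 0.9]
width: 0.0376
[ 0.64946933 -0.02504012  0.15053264] 0.03730551230440102 [-2.22082161  2.21236456 -0.01466088]
```

View pics/w13.png

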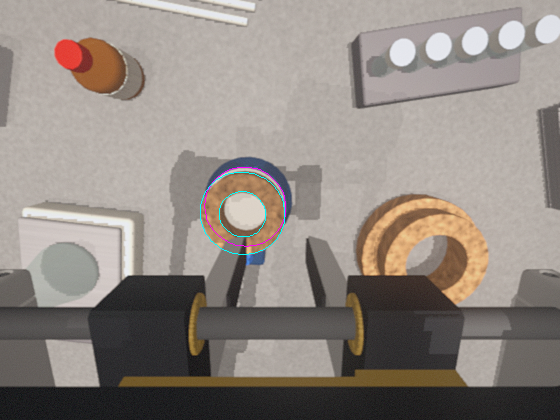

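```bash
python3 -m creep '[[[0.4,0,0,-3,0],[0.4,2,1.5,-3,0],[0.45,3,2.4,0,0],[0.45,3,2.4,0,0],[0.45,3,2.4,0,0]]]';python3 -m creep '[[[0.45,3,2.4,0,0],[0.45,1.5,1,0,0],[0.45,0,0,0,0],[0.45,0,0,0,0]]]';python3 - <<'E'
from h import *
img,K,E=wrist();s=read_state();p=s['eef_pos'];print(p,s['width'],s['ee_rot'])
big=cv2.resize(img[50:250,180:380],None,fx=3,fy=3,interpolation=2)
for x,y,r,z in [(.587,-.197,.07,.03),(.59,-.197,.056,.06),(.59,-.197,.033,.06)]:
    q=(proj(circ(x,y,z,r),K,E)-[180,50]+.5)*3
    cv2.polylines(big,[q.astype(int)],True,(0,255,255))
cv2.imwrite('pics/w14.png',big[:,:,::-1])
E
```

```text
clock: 19.42
eef_pos: [0.5578, -0.1354, 0.2041]
ee_rot: [2.227, -2.215, -0.0]
contact_force: [0.4, -1.1, -0.2]
width: 0.0423
clock: 19.75
eef_pos: [0.5246, -0.1802, 0.2039]
ee_rot: [-2.223, 2.22, 0.002]
contact_force: [0.5, 0.1, 0.7]
width: 0.0425
[ 0.52529625 -0.17943269  0.2039215 ] 0.04235667586915282 [-2.22431041e+00  2.21760029e+00  1.69207676e-03]
```

View pics/w14.png

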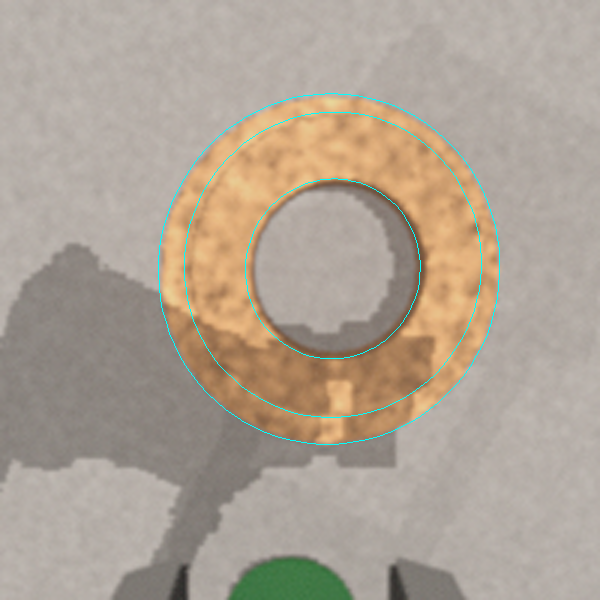

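```bash
python3 -m creep '[[[0.45,-1.3,-3.2,0,0],[0.45,-1.2,-3.2,0,0],[0.45,0,0,4,0],[0.45,0,0,4,0],[0.45,0,0,4,0]]]';python3 -m creep '[[[0.45,0,0,2,0],[0.45,0,0,0,0],[0.45,0,0,0,0],[0.45,0,0,0,0]]]';python3 - <<'E'
from h import *
img,K,E=wrist();s=read_state();p=s['eef_pos'];print(p,s['width'],s['ee_rot'])
for x,y,r,z in [(.59,-.1985,.056,.06),(.59,-.1985,.033,.06)]:
    cv2.polylines(img,[proj(circ(x,y,z,r),K,E).astype(int)],True,(0,255,255))
cv2.imwrite('pics/w15.png',img[:,:,::-1])
E
```

```text
clock: 20.22
eef_pos: [0.5912, -0.1526, 0.0831]
ee_rot: [-2.228, 2.213, -0.002]
contact_force: [0.3, -1.3, -0.7]
width: 0.0421
clock: 20.55
eef_pos: [0.5911, -0.1543, 0.0658]
ee_rot: [-2.226, 2.215, -0.004]
contact_force: [0.8, 0.1, 0.1]
width: 0.0424
[ 0.5913928  -0.15471412  0.06647691] 0.0422807414165895 [-2.22529621  2.21494173 -0.00595016]
```

View pics/w15.png

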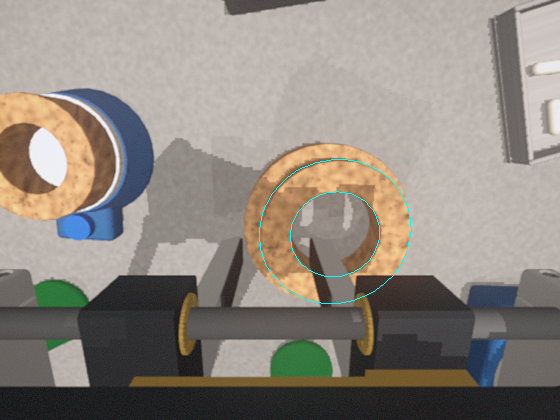

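Aligned; the inner finger is in the hole. Descend and grip.

```bash
python3 -m creep '[[[0.45,0,0,2,0],[0.45,0,0,2,0],[0.45,0,0,1.3,0],[0.45,0,0,0,0],[0.45,0,0,0,0]]]'; python3 -m creep '[[[0.1,0,0,0,0],[0.1,0,0,0,0],[0.1,0,0,0,0],[0.1,0,0,0,0]]]' 28; python3 -m creep '[[[0.1,0,0,0,0],[0.1,0,0,0,0],[0.1,0,0,0,0]]]'
```

```text
clock: 21.02
eef_pos: [0.5903, -0.155, 0.0128]
ee_rot: [-2.225, 2.217, -0.003]
contact_force: [-0.1, 0.2, 0.7]
width: 0.0424
clock: 21.35
eef_pos: [0.59, -0.155, 0.0127]
ee_rot: [-2.225, 2.217, -0.003]
contact_force: [-0.8, -0.4, 3.2]
width: 0.0218
clock: 21.6
eef_pos: [0.59, -0.155, 0.0127]
ee_rot: [-2.225, 2.217, -0.003]
contact_force: [-1.6, 0.1, 6.2]
width: 0.0217
```

```bash
python3 -m creep '[[[0.1,0,0,-0.5,0],[0.1,0,0,-2,0],[0.1,0,0,-4,0],[0.1,0,0,-4,0],[0.1,0,0,-4,0]]]'; python3 -m creep '[[[0.1,1.5,0.5,-1,0],[0.1,3,2,0,0],[0.1,3.2,2.1,0,0],[0.1,3.2,2.1,0,0],[0.1,3.2,2.1,0,0]]]'; python3 -m creep '[[[0.1,3.2,2.1,0,0],[0.1,2.3,1.5,0,0],[0.1,1,0.6,0,0],[0.1,0,0,0,0],[0.1,0,0,0,0]]]';python3 - <<'E'
from h import *
img,K,E=wrist();s=read_state();p=s['eef_pos'];print(p,s['width'],s['ee_rot'])
cv2.polylines(img,[proj(circ(.4596,-.4055,.06,.058),K,E).astype(int)],True,(255,0,255))
for r in(.056,.033): cv2.polylines(img,[proj(circ(p[0],p[1]-.0445,p[2]+.047,r),K,E).astype(int)],True,(0,255,255))
cv2.imwrite('pics/w16.png',img[:,:,::-1])
img,K,E=fixed('scene');cv2.imwrite('pics/s7.png',cv2.resize(img[140:380,20:300,::-1],None,fx=2.5,fy=2.5,interpolation=2))
E
```

```text
clock: 22.02
eef_pos: [0.5883, -0.1543, 0.1575]
ee_rot: [2.225, -2.217, -0.003]
contact_force: [1.0, 0.5, -1.3]
width: 0.0222
clock: 22.43
eef_pos: [0.5006, -0.2968, 0.1665]
ee_rot: [2.227, -2.216, -0.0]
contact_force: [0.2, -0.3, -0.1]
width: 0.0222
clock: 22.85
eef_pos: [0.4601, -0.3606, 0.1662]
ee_rot: [-2.223, 2.218, 0.001]
contact_force: [-0.4, -0.2, -1.2]
width: 0.022
[ 0.46054329 -0.35997953  0.16628318] 0.021796761896540312 [-2.22488215e+00  2.21610838e+00  1.11626670e-03]
```

View pics/w16.png

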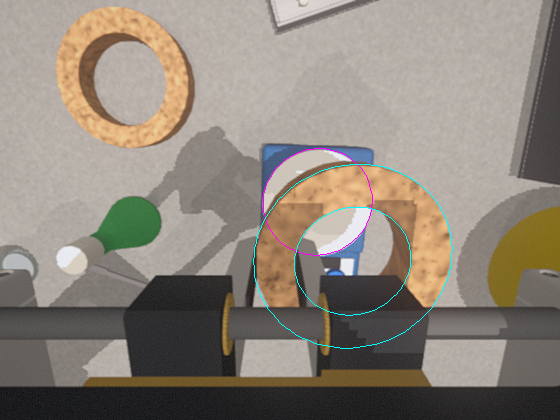

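View pics/s7.png

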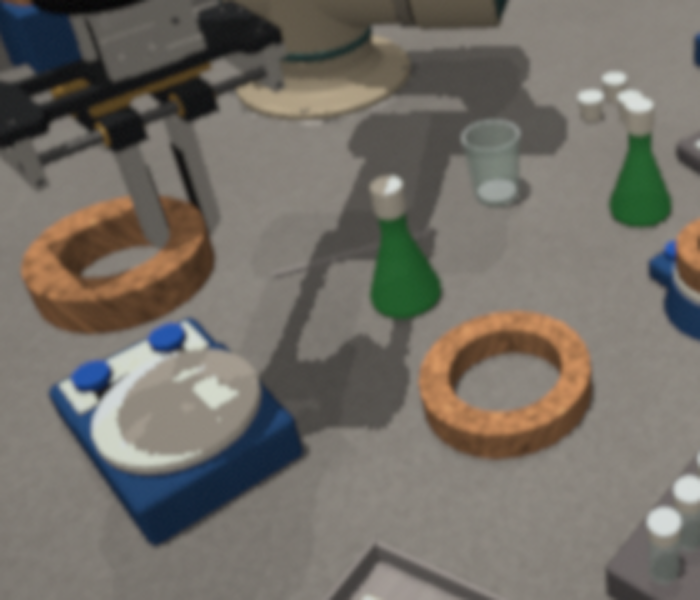

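```bash
python3 -m creep '[[[0.1,0.1,0,2,0],[0.1,0,0,3.5,0],[0.1,0,0,3.5,0],[0.1,0,0,2,0],[0.1,0,0,0.5,0]]]'; python3 -m creep '[[[0.1,0,0,0.3,0],[0.1,0,0,0,0],[0.1,0,0,0,0]]]';python3 -m creep '[[[0.1,0,0,0.2,0],[0.1,0,0,0,0],[0.1,0,0,0,0]]]'
```

```text
clock: 23.37
eef_pos: [0.4586, -0.358, 0.0475]
ee_rot: [-2.228, 2.214, 0.013]
contact_force: [0.0, 0.9, -1.2]
width: 0.0221
clock: 23.62
eef_pos: [0.4615, -0.3627, 0.05]
ee_rot: [-2.227, 2.216, -0.005]
contact_force: [0.7, 0.1, -1.5]
width: 0.0219
clock: 23.87
eef_pos: [0.4604, -0.3626, 0.0474]
ee_rot: [2.226, -2.217, 0.003]
contact_force: [-0.6, 0.0, -0.5]
width: 0.0219
```

```bash
python3 -m creep '[[[0.1,0,0,0.2,0],[0.1,0,0,0,0],[0.1,0,0,0,0]]]'; python3 -m creep '[[[0.1,0,0,0.2,0],[0.1,0,0,0,0],[0.1,0,0,0,0]]]'
```

```text
clock: 24.12
eef_pos: [0.4599, -0.3622, 0.0444]
ee_rot: [2.225, -2.217, 0.0]
contact_force: [1.0, 0.6, -0.7]
width: 0.022
clock: 24.37
eef_pos: [0.4601, -0.3625, 0.0427]
ee_rot: [2.226, -2.217, 0.001]
contact_force: [-0.7, -0.2, 1.8]
width: 0.0221
```

```bash
python3 -m creep '[[[0.35,0,0,0.05,0],[0.45,0,0,0,0],[0.45,0,0,0,0],[0.45,0,0,0,0],[0.45,0,0,0,0]]]';python3 -m creep '[[[0.45,0,0,-1,0],[0.45,0,0,-3,0],[0.45,0,0,-4,0],[0.45,0,0,-4,0],[0.45,0,0,-3,0]]]';python3 - <<'E'
from h import *
img,K,E=wrist();s=read_state();p=s['eef_pos'];print(p,s['width'],s['ee_rot'])
cv2.polylines(img,[proj(circ(.4596,-.4055,.06,.058),K,E).astype(int)],True,(255,0,255))
for r in(.056,.033): cv2.polylines(img,[proj(circ(.4596,-.4055,.09,r),K,E).astype(int)],True,(0,255,255))
cv2.imwrite('pics/w17.png',img[:,:,::-1])
E
```

```text
clock: 24.78
eef_pos: [0.46, -0.3622, 0.0418]
ee_rot: [2.226, -2.217, -0.0]
contact_force: [-0.2, 0.1, 0.2]
width: 0.0424
clock: 25.2
eef_pos: [0.4606, -0.3628, 0.1961]
ee_rot: [2.226, -2.217, 0.006]
contact_force: [0.8, -0.2, 1.1]
width: 0.0426
[ 0.46331346 -0.36537134  0.20207744] 0.042442977261904526 [ 2.22578163 -2.21695209  0.02394096]
```

View pics/w17.png

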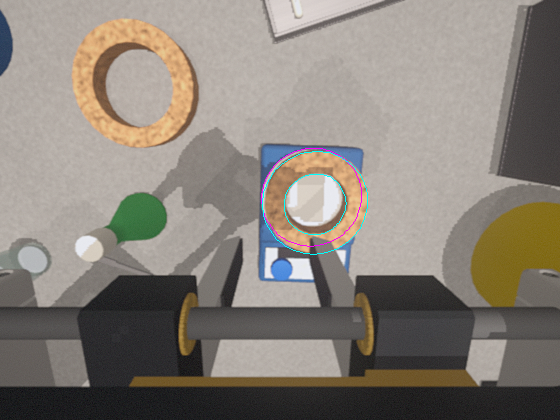

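```bash
python3 -m creep '[[[0.45,-2,-1,0,0],[0.45,-3.5,-2,0,0],[0.45,-3.5,-2,0,0],[0.45,-3.5,-2,0,0],[0.45,-3.5,-2,0,0]]]';python3 -m creep '[[[0.45,-3.5,-2,0,0],[0.45,-2.9,-1.6,0,0],[0.45,0,0,3.5,0],[0.45,0,0,3.5,0],[0.45,0,0,0,0]]]';python3 -m creep '[[[0.45,0,0,2,0],[0.45,0,0,0,0],[0.45,0,0,0,0]]]';python3 - <<'E'
from h import *
img,K,E=wrist();s=read_state();p=s['eef_pos'];print(p,s['width'],s['ee_rot'])
for x,y,r,z in [(.587,-.197,.07,.03),(.587,-.197,.046,.03)]:
    cv2.polylines(img,[proj(circ(x,y,z,r),K,E).astype(int)],True,(0,255,255))
cv2.imwrite('pics/w18.png',img[:,:,::-1])
E
```

```text
clock: 25.67
eef_pos: [0.5499, -0.2004, 0.1926]
ee_rot: [-2.225, 2.218, -0.002]
contact_force: [0.2, 0.3, 0.2]
width: 0.0423
clock: 26.08
eef_pos: [0.5804, -0.135, 0.1161]
ee_rot: [2.224, -2.211, -0.018]
contact_force: [-1.4, -0.8, 0.1]
width: 0.0423
clock: 26.33
eef_pos: [0.585, -0.1381, 0.1027]
ee_rot: [2.225, -2.218, -0.001]
contact_force: [-0.4, -0.0, -0.1]
width: 0.0427
[ 0.58579765 -0.13840248  0.10353382] 0.042301528374681784 [-2.22441134  2.2175078  -0.00246051]
```

View pics/w18.png

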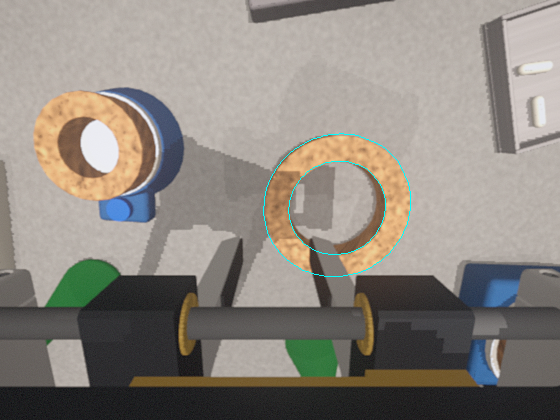

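```bash
python3 -m creep '[[[0.45,0,0,3.5,0],[0.45,0,0,3.5,0],[0.45,0,0,3,0],[0.45,0,0,1.2,0],[0.45,0,0,0,0]]]'; python3 -m creep '[[[0.45,0,0,0.5,0],[0.45,0,0,0,0],[0.45,0,0,0,0]]]'
```

```text
clock: 26.8
eef_pos: [0.5837, -0.1377, -0.0116]
ee_rot: [2.224, -2.217, -0.006]
contact_force: [-0.4, -0.2, 0.0]
width: 0.0419
clock: 27.05
eef_pos: [0.5867, -0.1384, -0.0132]
ee_rot: [-2.224, 2.216, -0.005]
contact_force: [0.1, -0.1, 0.6]
width: 0.0421
```

```bash
python3 -m creep '[[[0.45,0,0,0.2,0],[0.1,0,0,0,0],[0.1,0,0,0,0],[0.1,0,0,0,0],[0.1,0,0,0,0]]]' 30; python3 -m creep '[[[0.1,0,0,0,0],[0.1,0,0,0,0],[0.1,0,0,0,0]]]';python3 -m creep '[[[0.1,0,0,-0.5,0],[0.1,0,0,-1,0],[0.1,0,0,0,0]]]'
```

```text
clock: 27.47
eef_pos: [0.5854, -0.1379, -0.0166]
ee_rot: [-2.226, 2.217, -0.001]
contact_force: [-0.2, -0.1, 1.9]
width: 0.0247
clock: 27.72
eef_pos: [0.5854, -0.1379, -0.0167]
ee_rot: [-2.226, 2.217, -0.001]
contact_force: [-0.4, -1.3, 4.8]
width: 0.0251
clock: 27.97
eef_pos: [0.5862, -0.138, -0.0005]
ee_rot: [-2.225, 2.217, -0.004]
contact_force: [-0.2, -0.0, -0.7]
width: 0.0246
```

```bash
python3 -m creep '[[[0.1,0,0,-3,0],[0.1,0,0,-4,0],[0.1,0,0,-4,0],[0.1,0,0,-4,0],[0.1,0,0,-4,0]]]'; python3 -m creep '[[[0.1,-1.5,1,-1,0],[0.1,-3,2.4,0,0],[0.1,-3,2.4,0,0],[0.1,-3,2.4,0,0],[0.1,-3,2.4,0,0]]]';python3 -m creep '[[[0.1,-3.7,0.8,0,0],[0.1,-4,0.4,0,0],[0.1,-4,0.2,0,0],[0.1,-4,0,0,0],[0.1,-4,0,0,0]]]'; python3 -m creep '[[[0.1,-4,0,0,0],[0.1,-4,0,0,0],[0.1,-4,0,0,0],[0.1,-4,0,0,0],[0.1,-3,0,0,0]]]'; python3 -m creep '[[[0.1,-1.5,0,0,0],[0.1,0,0,0,0],[0.1,0,0,0,0]]]'
python3 - <<'E'
from h import *
img,K,E=wrist();s=read_state();p=s['eef_pos'];print(p,s['width'],s['ee_rot'],s['joints'])
cv2.polylines(img,[proj(circ(.4824,.4054,.075,.072),K,E).astype(int)],True,(255,0,255))
for r in(.07,.046): cv2.polylines(img,[proj(circ(p[0],p[1]-.058,p[2]+.047,r),K,E).astype(int)],True,(0,255,255))
cv2.imwrite('pics/w19.png',img[:,:,::-1])
E
```

```text
clock: 28.38
eef_pos: [0.5847, -0.1374, 0.1899]
ee_rot: [-2.225, 2.217, 0.0]
contact_force: [0.1, -0.8, -0.6]
width: 0.0248
clock: 28.8
eef_pos: [0.4763, -0.0015, 0.1972]
ee_rot: [2.224, -2.218, -0.002]
contact_force: [0.6, 0.8, 0.2]
width: 0.025
clock: 29.22
eef_pos: [0.4621, 0.1957, 0.1975]
ee_rot: [2.225, -2.217, -0.001]
contact_force: [1.2, -0.8, -1.3]
width: 0.0244
clock: 29.63
eef_pos: [0.4615, 0.3871, 0.197]
ee_rot: [2.227, -2.215, -0.002]
contact_force: [0.5, -0.3, -0.5]
width: 0.0247
clock: 29.88
eef_pos: [0.4622, 0.3983, 0.1969]
ee_rot: [2.225, -2.214, 0.001]
contact_force: [-0.5, -0.1, -1.1]
width: 0.0244
[0.46246908 0.39748568 0.19727937] 0.02457856685717538 [ 2.22414109e+00 -2.21540927e+00  1.21915177e-03] [ 5.96752283e-01  3.21494924e-01  1.39531083e+00 -1.22052158e-03
  1.42694746e+00  2.16379124e+00]
```

View pics/w19.png

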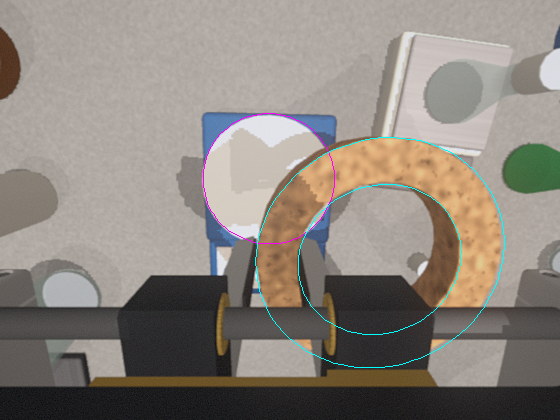

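```bash
python3 -m creep '[[[0.1,-2,-0.7,0,0],[0.1,-2.6,-0.8,0,0],[0.1,-2,-0.4,0,0],[0.1,0,0,2,0],[0.1,0,0,3,0]]]'; python3 -m creep '[[[0.1,0,0,3,0],[0.1,0,0,3,0],[0.1,0,0,1.5,0],[0.1,0,0,0,0],[0.1,0,0,0,0]]]'
python3 - <<'E'
from h import *
img,K,E=wrist();s=read_state();p=s['eef_pos'];print(p,s['width'],s['ee_rot'])
cv2.polylines(img,[proj(circ(.4824,.4054,.075,.072),K,E).astype(int)],True,(255,0,255))
cv2.imwrite('pics/w20.png',img[:,:,::-1])
E
```

```text
clock: 30.35
eef_pos: [0.4847, 0.4653, 0.1507]
ee_rot: [-2.219, 2.213, -0.003]
contact_force: [0.6, 0.8, -1.6]
width: 0.0248
clock: 30.77
eef_pos: [0.482, 0.4628, 0.0726]
ee_rot: [2.222, -2.218, 0.001]
contact_force: [0.1, -0.2, -0.3]
width: 0.0246
[0.4828943  0.46392619 0.07406137] 0.02458192126512517 [-2.22309975e+00  2.21810913e+00 -9.69944998e-04]
```

View pics/w20.png

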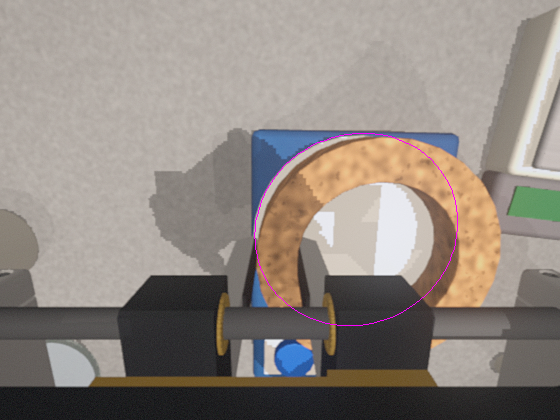

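```bash
python3 -m creep '[[[0.1,0,0,1,0],[0.1,0,0,0.2,0],[0.1,0,0,0,0],[0.1,0,0,0,0]]]'; python3 -m creep '[[[0.1,0,0,0.2,0],[0.1,0,0,0,0],[0.1,0,0,0,0]]]'; python3 -m creep '[[[0.1,0,0,0.2,0],[0.1,0,0,0,0],[0.1,0,0,0,0]]]'
```

```text
clock: 31.15
eef_pos: [0.482, 0.4649, 0.0613]
ee_rot: [-2.225, 2.217, -0.0]
contact_force: [-0.1, 0.1, -1.5]
width: 0.0245
clock: 31.4
eef_pos: [0.4818, 0.465, 0.0589]
ee_rot: [-2.226, 2.217, -0.0]
contact_force: [0.2, 0.4, -1.0]
width: 0.0247
clock: 31.65
eef_pos: [0.4821, 0.4652, 0.0583]
ee_rot: [-2.225, 2.216, -0.001]
contact_force: [-1.2, -1.4, 4.8]
width: 0.0246
```

```bash
python3 -m creep '[[[0.35,0,0,0,0],[0.45,0,0,0,0],[0.45,0,0,0,0],[0.45,0,0,0,0],[0.45,0,0,0,0]]]';python3 -m creep '[[[0.45,0,0,-1,0],[0.45,0,0,-3,0],[0.45,0,0,-4,0],[0.45,0,0,-4,0],[0.45,0,0,-4,0]]]';python3 -m creep '[[[0.45,0,2,-2,0],[0.45,0,3.5,0,0],[0.45,0,3.5,0,0],[0.45,0,3.5,0,0],[0.45,0,3.5,0,0]]]';python3 -m creep '[[[0.45,0,3,0,0],[0.45,0,2,0,0],[0.45,0,0,0,0],[0.45,0,0,0,0]]]';python3 - <<'E'
from h import *
img,K,E=fixed('top');print(read_state()['eef_pos'])
cv2.imwrite('pics/top2.png',img[:,:,::-1])
T={'L':(.4824,.4054,.075,.072,.07,.046),'M':(.4596,-.4055,.06,.058,.056,.033),'S':(.647,.007,.042,.044,.042,.023)}
tiles=[]
hsv=cv2.cvtColor(img,cv2.COLOR_RGB2HSV)
for n,(x,y,z,rp,ro,ri) in T.items():
    c=proj([x,y,z+.03],K,E)[0].astype(int)
    a=img[c[1]-45:c[1]+45,c[0]-45:c[0]+45];big=cv2.resize(a,None,fx=4.4,fy=4.4,interpolation=2)
    m=((hsv[...,0]<18)&(hsv[...,1]>110)).astype(np.uint8);mm=np.zeros_like(m);mm[c[1]-45:c[1]+45,c[0]-45:c[0]+45]=m[c[1]-45:c[1]+45,c[0]-45:c[0]+45]
    k=max(cv2.findContours(mm,0,1)[0],key=cv2.contourArea);k=cv2.convexHull(k)[:,0]
    P=np.array([back(q,K,E,z+.03) for q in k]);A=np.c_[2*P,np.ones(len(P))];s=np.linalg.lstsq(A,(P**2).sum(1),rcond=None)[0]
    print(n,s[:2],np.sqrt(s[2]+s[:2]@s[:2]),'off mm',(s[:2]-[x,y])*1e3)
    for r,zz,col in [(rp,z,(255,0,255)),(ro,z+.03,(0,255,255)),(ri,z+.03,(0,255,255))]:
        q=(proj(circ(x,y,zz,r),K,E)-c+45.5)*4.4;cv2.polylines(big,[q.astype(int)],True,col)
    tiles.append(big)
x,y=.577,.201;c=proj([x,y,.1],K,E)[0].astype(int)
big=cv2.resize(img[c[1]-45:c[1]+45,c[0]-45:c[0]+45],None,fx=4.4,fy=4.4,interpolation=2)
for r,zz in[(.033,.05),(.014,.178)]:
    q=(proj(circ(x,y,zz,r),K,E)-c+45.5)*4.4;cv2.polylines(big,[q.astype(int)],True,(0,255,255))
tiles.append(big)
o=np.vstack([np.hstack(tiles[:2]),np.hstack(tiles[2:])]);cv2.imwrite('pics/fin.png',cv2.resize(o,(600,600))[:,:,::-1])
i2,_,_=fixed('scene');cv2.imwrite('pics/s8.png',i2[:,:,::-1])
E
```

```text
clock: 32.07
eef_pos: [0.4818, 0.4648, 0.0565]
ee_rot: [2.225, -2.217, 0.0]
contact_force: [-0.1, -0.3, 0.1]
width: 0.0421
clock: 32.48
eef_pos: [0.4815, 0.4647, 0.2192]
ee_rot: [2.226, -2.217, 0.0]
contact_force: [1.2, 0.7, -0.3]
width: 0.0422
clock: 32.9
eef_pos: [0.3205, 0.4641, 0.2378]
ee_rot: [-2.224, 2.217, 0.0]
contact_force: [0.3, -0.1, -0.0]
width: 0.0423
clock: 33.23
eef_pos: [0.2714, 0.4643, 0.238]
ee_rot: [-2.226, 2.214, -0.001]
contact_force: [-0.0, 0.7, 0.1]
width: 0.0423
[0.27239278 0.46440774 0.23766593]
L [0.48324121 0.40272804] 0.06932571557561742 off mm [ 0.84120785 -2.6719625 ]
M [ 0.46038639 -0.40522478] 0.056161163037647774 off mm [0.78639019 0.27521796]
S [0.6451453  0.00557829] 0.041226133045044876 off mm [-1.85469712 -1.42170732]
```

View pics/fin.png

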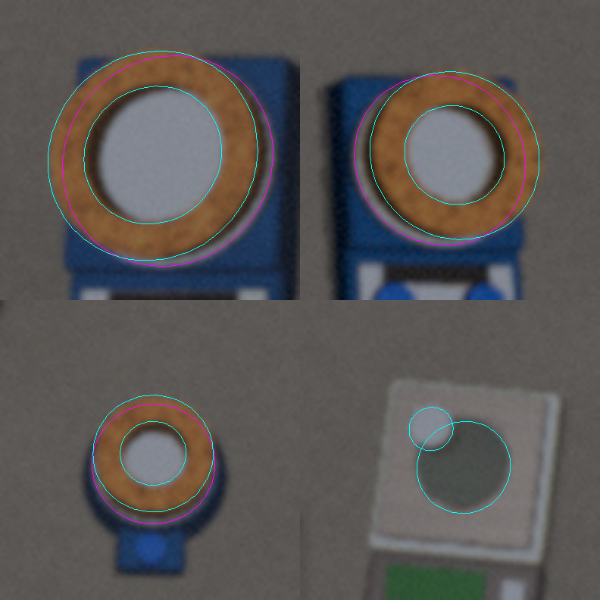

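View pics/s8.png

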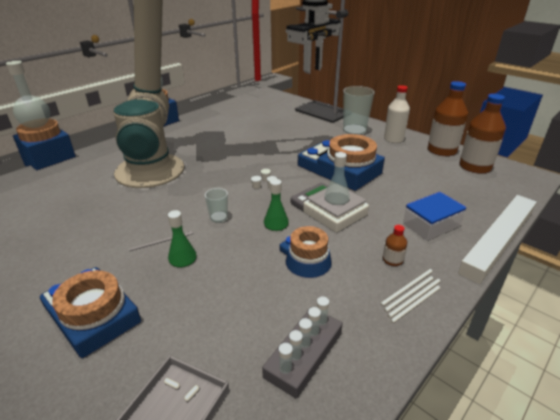

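View pics/top2.png

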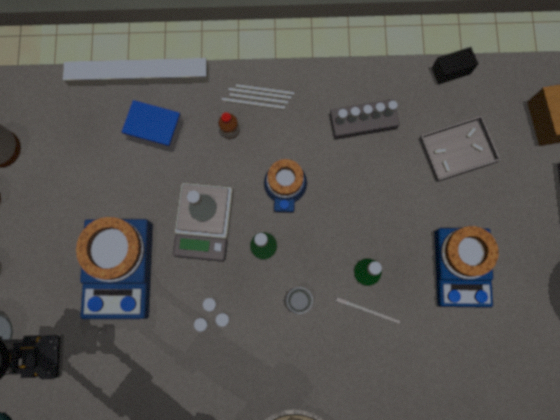

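```bash
python3 -c "
from bench import *
print(hand_in())"
```

```text
the job is handed in; nothing more can be done
None
```

I took the tower apart, placed all four pieces, and handed the job in at about 33 s on the robot's clock. `hand_in()` gives no verdict.

The flask stands on the balance pan, and each cork ring lies flat on the stirrer plate of its size.

**Final checks**, made from the top and scene cameras after the arm had backed away:

| Piece | Distance from centre (limit 15 mm) |
|---|---|
| Large ring | about 3 mm |
| Medium ring | about 1 mm |
| Small ring | about 2 mm |
| Flask | upright; its outline matches one drawn at the pan centre to within a few mm |

- **Beaker and brown bottle:** both show at the same pixels as at the start.
- **Forces:** the highest tool force I saw was about 23 N. The gripper was open and clear of everything at the end.

**What disagreed:** the fingertips turned out to be about 25 mm higher than the reported tool point.
- My first pinch on the small ring closed on air above it. I found the offset by pressing lightly on the ring's top and corrected every later grip.
- The flask had already been gripped by only the top of its stopper. It did not slip.

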